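Press a tray of costume buttons on the bench screw press

ROBOT

A 6-joint arm with a two-finger parallel gripper is mounted at the origin on the work surface. World frame = base frame: x ahead of the robot, y to its left, z up, the work surface at z = 0. Lengths are in m, angles in rad, forces in N, time in s.
With the tool pointing down it reaches from about 0.25 to 0.775 m from the base axis. Payload 4 kg.
Tool frame: the origin (TCP) lies at the very end of the fingers, on their centre line; the grasp point (between the pads) lies 19 mm behind it; z points along the fingers, y is the direction in which the jaws open and shut (so a half turn about z gives the same grasp; the last joint's range is limited). The gripper opens to 85 mm and grips with 20 to 120 N. Pads are 22 mm wide; open, the fingers measure 114 mm over their backs; the gripper's body (76 mm by 85 mm) begins 54 mm behind the grasp point. The pads swing forward as they close: fully open they stand 13 mm farther back than shut.
Start: joints at [-1.37, 0.087, 1.371, -0, 1.684, -0.103], TCP at [0.165, -0.525, 0.231] pointing down, gripper open.
Joint ranges: [-3.1, 3.1], [-0.76, 2.03], [0.27, 2.55], [-1.08, 4.22], [0.17, 2.65], [-2.57, 2.57]. Speed limits (rad/s): [2.79, 2.79, 3.14, 3.14, 3.14, 3.14].

INTERFACE

Orientations are given as [roll, pitch, yaw] about the fixed x, y, z axes, in that order (R = Rz(yaw) Ry(pitch) Rx(roll)).
In Python, from plant import ctrl gives the robot as it stands. The module is installed in compiled form; this text tells all that it offers.
- The arm moves only by the tool servo_tool, never from a script. Its argument "increments" is text: rows parted by semicolons, each of 4 numbers parted by spaces: the shift along the world's x, y, z in m, then the turn about the world's z in rad. A call has 1 to 5 rows; each row is the pose to reach, as a shift and turn from the pose commanded when the call began; what a row does not reach only later rows make up. A row lasts 1/10 s, in which the tool goes at most 50 mm and 8.59 degrees, less where a joint would pass 70% of its speed; a pose out of reach is approached as far as the arm can. A call with a gripper value outside its range is refused whole. "claw" is the finger opening in m, from 0 to 0.0854, set as the call begins (left out, the last holds). The fingers move at their own pace and stop on an object; the grip force is fixed at half the most. Time passes only in rows, so rows that repeat a pose let the fingers close. It gives the time, the measured TCP pose, the force and the opening at its end, in the units of the state.
- ctrl.observe(): the state, without advancing time (a new reading comes with each control period).
- ctrl.camera(name): name is "scene" or "top" or "wrist"; returns a dict with "image" (480x640x3 uint8, blue, green, red), "K" (3x3 intrinsics, pixels), "camera_from_world" (4x4, takes a point from world to camera coordinates); the wrist camera has in their place "mount" (4x4, takes a point from camera to tool coordinates, whose origin is the TCP and whose axes are the flange's). Camera axes: x right, y down, z forward; pixel columns grow to the right and rows downward; lengths in m; the calibration is good to about 2 mm. The wrist camera is an equidistant fisheye: a pixel r from the principal point sees the ray r / f radians off the axis. A picture is of the moment at which its call begins: read the wrist's pose just before it. There is no depth.
- ctrl.job_done(): hands the job in, once; it reports no verdict.
The state is a dict: "t": time; "joints": joint angles; "joint_vel": joint speeds; "tau": joint torques, N m; "eef_pos": TCP position; "ee_rot": TCP orientation; "ft_force": force on the tool from outside, world axes, zero at the start; "moment": the same for the moment, N m; "finger_gap": opening from 0.0 (shut) to 1.0 (fully open).
Only numpy, scipy, OpenCV 4.12 (cv2) and the standard library are available. Lean on these libraries where they do the work, as an engineer would, in place of code of your own. Each camera call takes 0.05 s, during which the arm holds its last target. There are 200 camera calls.

TASK

Lay every brass button blank flat in a pocket of the press tray, one to a pocket, slide the loaded tray fully home in the screw press, wind the crank clockwise down until the platen just touches the blanks, then give it half a turn more (never much over that) and leave it pressed so for two seconds. Then wind the platen fully back up, draw the tray right back out onto the ledge, and put all the buttons into the small open cardboard box, leaving the box standing on the table and the tray empty on the ledge. Leave the mug, the thread spool and the screwdriver alone.

Things in the scene. Friction and masses are not known exactly. Their poses are not given: they have to be found in the camera images.
- press: Green bench screw press fixed to the table, 196 mm wide. Origin: on the table under the centre of its bed; z up, x from mouth to back (the tray goes in along +x), y across. In front of the bed a level ledge, x = -215 to -53 mm, top 40 mm above the table, flush with the bed. Guide rails at y = +-64 mm, 8 mm higher than the ledge, run along both. Back stop at x = 51 mm.
- crank (a joint): Turn of the crank, rad: 0 = platen at the top stop, grows clockwise seen from above (platen goes down) up to 15.7. At 0 the arm points along +y of the press, at pi/2 along its +x, and so on. One turn moves platen, crank and knob together 12 mm down. Needs about 4 N at the knob when free, 6 N under load; stays where it is left.
- platen (a joint): How far the flat platen (100 by 126 mm) has come down from its top stop, m. At 0 its underside is 86 mm above the table; it meets the blanks, lying in the tray on the bed, after about 20 mm.
- bed (a joint): How far the sprung bed has been pushed down, m: 0 until the platen touches the blanks (it carries the loaded tray without sinking), then it sinks with the platen, 12 mm per turn of the crank (half a turn = 6 mm). Stop at 11 mm. Preload 10 N, then 8 N per mm.
- knob_grip (a point): Grip point of the crank's black knob, an upright cylinder 22 mm in diameter, 45 mm high, 50 mm from the crank axis. It spins freely on its pin, so a hand need not turn with it. This point: on its axis, 26 mm above its foot, 19 mm below its top (which is 237 mm above the table at most). No part of the press stands more than 3 mm above the knob's foot; the crank sweeps a radius of 62 mm.
- crank_axis (a point): Point on the crank's axis of rotation (the vertical through the origin of the press), at the height of knob_grip (goes up and down with it).
- tray: Flat aluminium tray, 100 mm (x) by 124 mm (y), loose, 0.35 kg, on the press ledge between the rails (2 mm play a side), its x along press x. Origin: centre of its underside. Floor top 10 mm above that; 3 mm high ribs make 4 pockets of 44 (x) by 56 mm (y). Home against the back stop, its origin is over the press origin (within 1.5 mm). A handle stalk goes out to its -x.
- tray_handle (a point): Grip point of the tray's handle: a black upright block 34 mm along tray x, 12 mm thick along tray y, 40 mm high, 120 mm from the tray centre towards its -x. This point is 34 mm above the underside of the tray; the block reaches from 7 to 47 mm above that underside.
- box: Open cardboard box for the finished buttons, 150 mm (x) by 115 mm (y) by 40 mm high outside, walls and floor 4 mm, 0.35 kg, loose. Origin: centre of its underside, z up.
- mug: White mug, 76 mm wide, 90 mm high; origin at the centre of its underside. Leave alone.
- spool: Wooden thread spool, 44 mm wide, 60 mm high, standing; origin at the centre of its underside. Leave alone.
- screwdriver: Screwdriver with red handle 200 mm long, lying on the table. Leave alone.
- pocket0 (a point): Centre of a tray pocket, on its floor (24 mm along tray x and 30 mm along tray y from the tray centre, 10 mm above its underside).
- blank0: Button blank: brass disc 38 mm in diameter, 16 mm thick, slightly domed top, steel seam round its edge, 50 g. Origin at its centre, z along its axis. May be absent.
- pocket1 (a point): Centre of a tray pocket, on its floor (24 mm along tray x and 30 mm along tray y from the tray centre, 10 mm above its underside).
- blank1: Button blank: brass disc 38 mm in diameter, 16 mm thick, slightly domed top, steel seam round its edge, 50 g. Origin at its centre, z along its axis. May be absent.
- pocket2 (a point): Centre of a tray pocket, on its floor (24 mm along tray x and 30 mm along tray y from the tray centre, 10 mm above its underside).
- blank2: Button blank: brass disc 38 mm in diameter, 16 mm thick, slightly domed top, steel seam round its edge, 50 g. Origin at its centre, z along its axis. May be absent.
- pocket3 (a point): Centre of a tray pocket, on its floor (24 mm along tray x and 30 mm along tray y from the tray centre, 10 mm above its underside).
- blank3: Button blank: brass disc 38 mm in diameter, 16 mm thick, slightly domed top, steel seam round its edge, 50 g. Origin at its centre, z along its axis. May be absent.
Things that resemble listed ones, but are neither listed nor needed, are in the scene too. What is shaped like the blank2 but black is not meant. Leave any white look-alike of the blank0 alone.

How it is judged:
By the outcome, as a careful person would: the job done as asked, in the order asked, and still so for the second after the job is handed in, with the robot touching nothing.
Of blank0, blank1, blank2, blank3 only 2 to 3 are there at a start; the rules pass over those that are not, and their reading is None.
At some moment in a run one of box may be knocked a few centimetres aside while the robot is not near it.
Once in a run the grip may slacken for a moment while it holds something.
It also fails if it takes over 210 s, if anything falls off the work surface, if the arm or the gripper's body presses on something with over 40 N, if the wrist force passes 120 N, or if a joint passes its speed limit or range.

## Working session

There is one attempt and no reset: what is moved stays moved. The work goes in short steps, Python scripts to look and compute and a tool call to move; the robot and the scene stay as the last step left them, time stands still between calls to the robot, and variables do not carry over. Pictures are saved under pics/ and viewed, about 12 in all and at most 16, crops included, and the job is handed in when it is done.

Besides the shell and the picture viewer there is one more tool, called after "Emit:" as a command line: name --argument value ..., lists and objects as JSON in quotes. servo_tool: Moves the arm, as the interface text tells. Its arguments: {"type":"object","properties":{"increments":{"type":"string"},"claw":{"type":"number"}},"required":["increments"]}

```bash
mkdir -p pics; cat > h.py <<'E'
import numpy as np, cv2
from plant import ctrl
def snap(n,f=None):
    s=ctrl.observe(); c=ctrl.camera(n)
    if f: cv2.imwrite('pics/'+f,c['image'])
    return s,c
def ray(c,u,v):
    "world ray origin, dir for fixed cams"
    M=np.array(c['camera_from_world']);R=M[:3,:3];t=M[:3,3]
    d=np.linalg.inv(c['K'])@[u,v,1]
    d=R.T@d
    return -R.T@t,d/np.linalg.norm(d)
def atz(c,u,v,z):
    o,d=ray(c,u,v); return o+d*(z-o[2])/d[2]
def proj(c,p):
    M=np.array(c['camera_from_world']);q=M[:3,:3]@p+M[:3,3];q=c['K']@q;return q[:2]/q[2]
def tri(r):
    A=np.zeros((3,3));b=np.zeros(3)
    for o,d in r:
        P=np.eye(3)-np.outer(d,d);A+=P;b+=P@o
    x=np.linalg.solve(A,b); return x,[float(np.linalg.norm((np.eye(3)-np.outer(d,d))@(x-o))) for o,d in r]
E
python3 - <<'E'
from h import *
import pickle
s,a=snap('scene','scene0.png'); _,b=snap('top','top0.png')
pickle.dump((a,b),open('c0.pkl','wb'))
print(s); print(a['K'],b['K']); 
for c in(a,b): print(np.round(c['camera_from_world'],3))
E
```

```text
{'t': 0.0, 'joints': array([-1.37010650e+00,  8.79866037e-02,  1.37226658e+00, -9.56706663e-06,
        1.68362253e+00, -1.03106258e-01]), 'joint_vel': array([ 0.00118115,  0.00135813, -0.00214347, -0.00057292, -0.00035829,
       -0.00076159]), 'tau': array([-3.13043320e-04, -3.51868451e+01, -3.13269353e+01, -1.33352219e-04,
        1.08657021e-02,  7.22016154e-06]), 'eef_pos': array([ 0.16441755, -0.5243195 ,  0.23011562]), 'ee_rot': array([-3.13932073e+00, -2.25523413e-04,  3.03794762e-01]), 'ft_force': array([ 0.13361733, -0.19014549,  0.43695457]), 'moment': array([ 0.03099996, -0.00789377,  0.02868508]), 'finger_gap': 1.0005738327327551}
[[529.36537626   0.         318.87687181]
 [  0.         529.36537626 246.86253937]
 [  0.           0.           1.        ]] [[466.96911058   0.         313.25579336]
 [  0.         466.96911058 237.73953525]
 [  0.           0.           1.        ]]
[[ 0.603  0.797 -0.008 -0.261]
 [ 0.545 -0.42  -0.726 -0.245]
 [-0.582  0.434 -0.688  1.603]
 [ 0.     0.     0.     1.   ]]
[[-0.014 -1.     0.028 -0.118]
 [-0.988  0.009 -0.156  0.592]
 [ 0.155 -0.03  -0.987  1.282]
 [ 0.     0.     0.     1.   ]]
```

View pics/scene0.png

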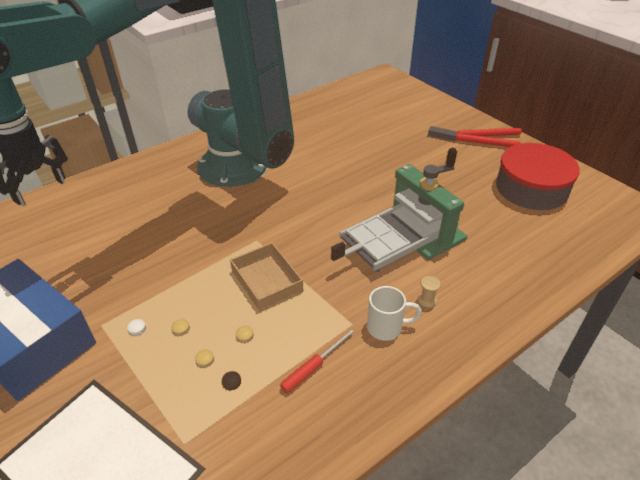

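View pics/top0.png

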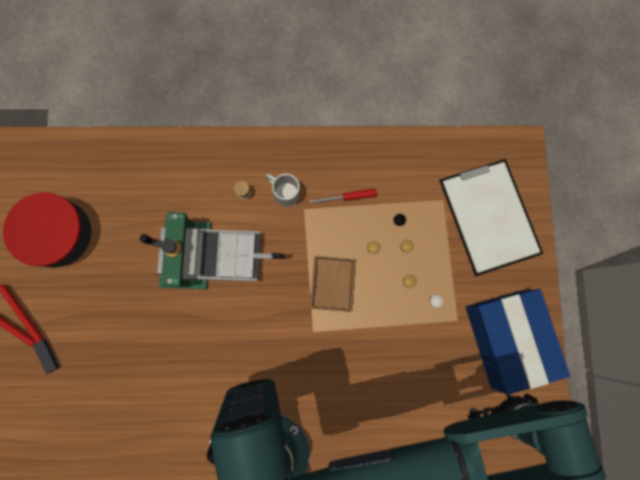

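Three brass blanks: top (373,247), (406,245), (409,281). The look-alikes are the white disc (436,301) and the black one (400,219). I'll confirm these in an enlarged composite.

```bash
python3 - <<'E'
import cv2,numpy as np
t=cv2.imread('pics/top0.png');s=cv2.imread('pics/scene0.png')
z=lambda i,x,y,w,h,k:cv2.resize(i[y:y+h,x:x+w],None,fx=k,fy=k,interpolation=cv2.INTER_CUBIC)
a=z(t,300,195,160,120,5);cv2.imwrite('pics/a.png',a)
# press: top x=130..300 y=200..300 ; scene x=320..480,y=140..280
b=np.vstack([z(t,135,202,160,94,5)[:, :],]) 
cv2.imwrite('pics/b.png',b)
c=z(s,325,140,150,140,4);cv2.imwrite('pics/c.png',c)
E
```

```text
(no output)
```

View pics/a.png

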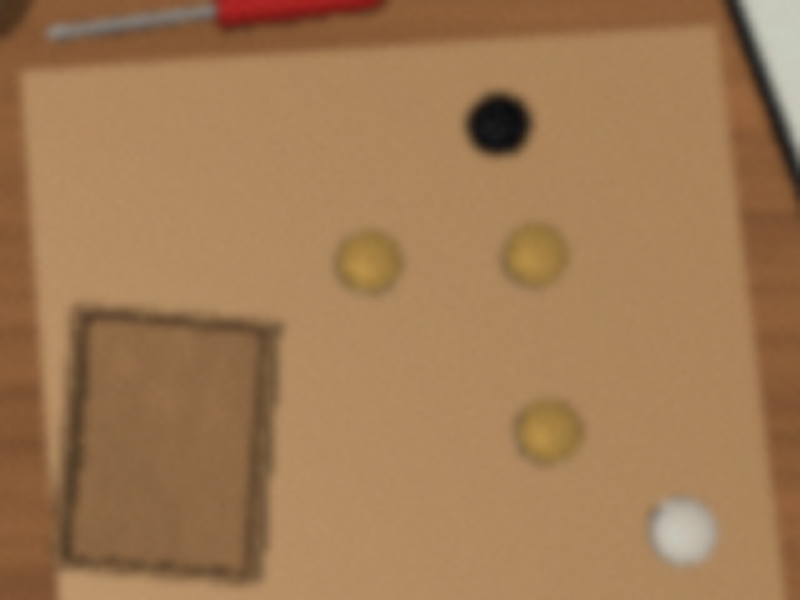

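View pics/b.png

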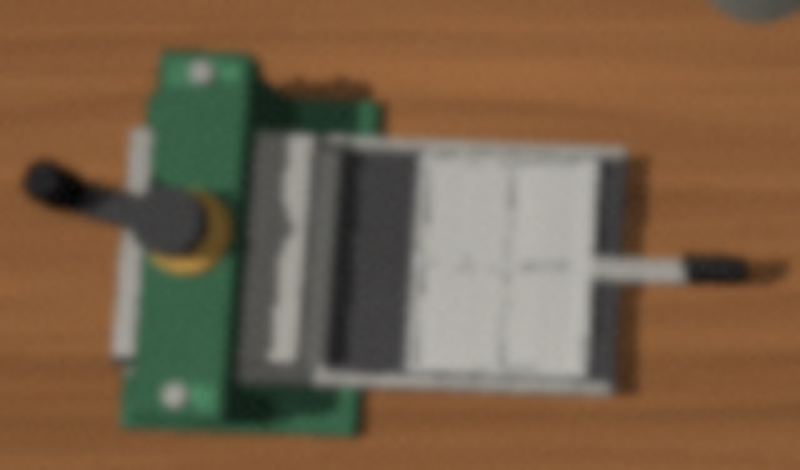

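View pics/c.png

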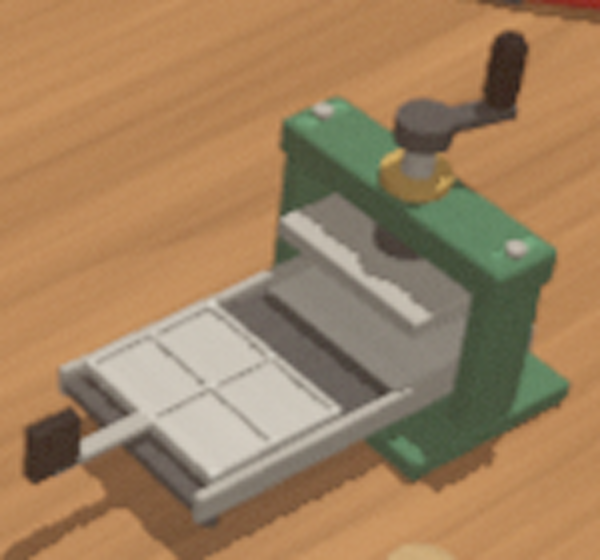

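```bash
cat > m0.py <<'E'
from h import *
import pickle
S,T=pickle.load(open('c0.pkl','rb'))
A=lambda x,y:(300+(x+.5)/5-.5,195+(y+.5)/5-.5)
B=lambda x,y:(135+(x+.5)/5-.5,202+(y+.5)/5-.5)
C=lambda x,y:(325+(x+.5)/4-.5,140+(y+.5)/4-.5)
def two(n,t,s):
    x,r=tri([ray(T,*t),ray(S,*s)]);print(n,np.round(x,4),np.round(r,4))
two('b_l',A(368,261),(244,332));two('b_tr',A(535,255),(204,357));two('b_br',A(548,431),(180,326))
for p in[(368,261),(535,255),(548,431)]:print(' top z.012',np.round(atz(T,*A(*p),.012),4))
two('bolt hi',B(201,72),C(515,248));two('bolt lo',B(174,395),C(323,110))
two('rail hi',B(625,148),C(205,503));two('rail lo',B(612,392),C(62,375))
two('knobtop',B(45,178),C(509,40)); two('hub',B(165,205),C(422,118))
two('handle',B(718,269),C(50,420))
two('tray c',B(508,268),C(211,387))
print('box',[np.round(atz(T,*A(*p),.04)[:2],4) for p in[(75,308),(278,325),(257,580),(62,568)]])
print('rail48',[np.round(atz(T,*B(*p),.048)[:2],4) for p in[(625,148),(612,392)]])
print('tray c50',np.round(atz(T,*B(508,268),.053),4), 'handle87',np.round(atz(T,*B(718,269),.087),4))
E
python3 m0.py
```

```text
b_l [ 0.567  -0.3019  0.0121] [0.0006 0.0006]
b_tr [ 0.5701 -0.4006  0.01  ] [0.0001 0.0001]
b_br [ 0.4668 -0.4036  0.01  ] [0.0002 0.0002]
 top z.012 [ 0.5673 -0.3014  0.012 ]
 top z.012 [ 0.5699 -0.4     0.012 ]
 top z.012 [ 0.4667 -0.4029  0.012 ]
bolt hi [0.6361 0.2417 0.1465] [0.0001 0.0001]
bolt lo [0.4666 0.2502 0.1466] [0.0001 0.0001]
rail hi [0.6118 0.0288 0.0462] [0.0015 0.0015]
rail lo [0.4727 0.0352 0.0435] [0.0008 0.0008]
knobtop [0.5663 0.2917 0.2332] [0. 0.]
hub [0.5563 0.2418 0.1948] [0.0032 0.0032]
handle [ 0.5365 -0.0262  0.0879] [0.001 0.001]
tray c [0.5431 0.0939 0.0514] [0.0017 0.0017]
box [array([ 0.5382, -0.1284]), array([ 0.5272, -0.2441]), array([ 0.3837, -0.2283]), array([ 0.3918, -0.119 ])]
rail48 [array([0.6105, 0.0274]), array([0.472 , 0.0342])]
tray c50 [0.5419 0.0923 0.053 ] handle87 [ 0.536 -0.027  0.087]
```

Brass blanks confirmed in the crop; the black and white look-alikes are clearly different. Next I'll move above the blanks with the jaws along world x, then take a wrist view.

Emit:
servo_tool --increments "0.04 0.017 0.004 0.135; 0.08 0.034 0.008 0.27; 0.12 0.051 0.012 0.405; 0.16 0.068 0.016 0.54; 0.20 0.085 0.02 0.675" --claw 0.058

```text
t: 0.6
eef_pos: [0.3658, -0.4388, 0.2509]
ee_rot: [-3.141, -0.0, 0.984]
ft_force: [0.9, -0.8, 0.3]
finger_gap: 0.676
```

Emit:
servo_tool --increments "0.04 0.017 0 0.135; 0.08 0.034 0 0.27; 0.12 0.051 0 0.405; 0.16 0.07 0 0.54; 0.16 0.07 0 0.542"

```text
t: 1.1
eef_pos: [0.5286, -0.3662, 0.2493]
ee_rot: [-3.141, -0.003, 1.529]
ft_force: [-0.5, -0.2, 0.3]
finger_gap: 0.679
```

Emit:
servo_tool --increments "0 0 0 0; 0 0 0 0; 0 0 0 0"

```text
t: 1.4
eef_pos: [0.5234, -0.3707, 0.2515]
ee_rot: [-3.141, 0.0, 1.518]
ft_force: [-0.2, -0.7, -0.0]
finger_gap: 0.678
```

```bash
cat >> h.py <<'E'
from scipy.spatial.transform import Rotation as Ro
def wray(s,c,u,v):
    K=np.array(c['K']);f=K[0,0];d=np.array([u-K[0,2],v-K[1,2]]);r=np.hypot(*d);th=r/f
    k=np.array([*(d/max(r,1e-9)*np.sin(th)),np.cos(th)])
    M=np.array(c['mount']);R=Ro.from_euler('xyz',s['ee_rot']).as_matrix()
    o=R@M[:3,3]+s['eef_pos'];k=R@M[:3,:3]@k
    return o,k/np.linalg.norm(k)
def watz(s,c,u,v,z):
    o,d=wray(s,c,u,v);return o+d*(z-o[2])/d[2]
def wproj(s,c,p):
    K=np.array(c['K']);M=np.array(c['mount']);R=Ro.from_euler('xyz',s['ee_rot']).as_matrix()
    q=R.T@(np.array(p)-s['eef_pos']);q=M[:3,:3].T@(q-M[:3,3])
    r=np.hypot(q[0],q[1]);th=np.arctan2(r,q[2]);return K[:2,2]+K[0,0]*th*q[:2]/r
E
python3 - <<'E'
from h import *
import pickle
s,c=snap('wrist','w1.png');pickle.dump((s,c),open('w1.pkl','wb'))
print(s['eef_pos'],s['ee_rot'],s['finger_gap'],s['joints'],s['t'])
print(c['K'],np.round(c['mount'],4))
for p in[(.567,-.3017,.016),(.57,-.4003,.016),(.4667,-.4033,.016)]:print(wproj(s,c,p))
E
```

```text
[ 0.52335924 -0.37071682  0.25149421] [-3.14147055e+00  2.86893957e-04  1.51846233e+00] 0.6777832499986184 [-7.04514112e-01  2.91486761e-01  1.09297715e+00 -3.07434354e-04
  1.75705165e+00 -6.52237036e-01] 1.4
[[371.64829954   0.         324.45497887]
 [  0.         371.64829954 250.3140878 ]
 [  0.           0.           1.        ]] [[ 1.100e-03 -9.532e-01 -3.023e-01  7.770e-02]
 [ 1.000e+00  1.300e-03 -7.000e-04 -3.000e-04]
 [ 1.000e-03 -3.023e-01  9.532e-01 -1.419e-01]
 [ 0.000e+00  0.000e+00  0.000e+00  1.000e+00]]
[364.88723743 143.00250054]
[370.4358897  236.94392711]
[273.54532537 244.41692611]
```

View pics/w1.png

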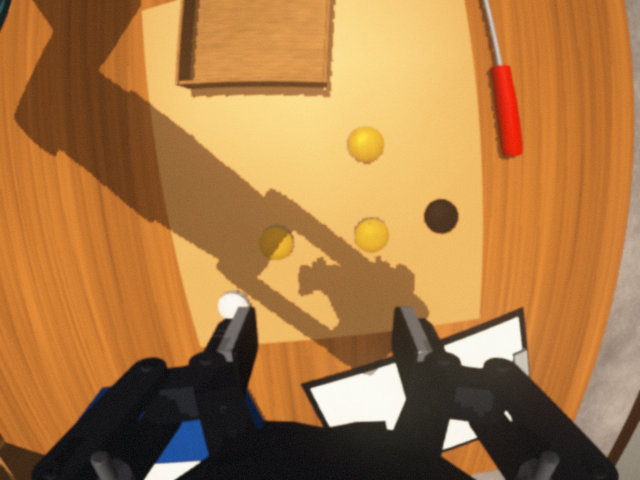

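Wrist view: the brass discs are at (366,144), (372,235) and (277,242), with white at (234,305) and black at (441,216). I'll triangulate with the fixed cameras.

```bash
python3 - <<'E'
from h import *
import pickle
S,T=pickle.load(open('c0.pkl','rb'));s,c=pickle.load(open('w1.pkl','rb'))
hsv=cv2.cvtColor(c['image'],cv2.COLOR_BGR2HSV)
A=lambda x,y:(300+(x+.5)/5-.5,195+(y+.5)/5-.5)
for w,t,sc in[((366,144),A(368,261),(244,332)),((372,235),A(535,255),(204,357)),((277,242),A(548,431),(180,326))]:
    print(np.round(watz(s,c,*w,.012),4),*tri([wray(s,c,*w),ray(T,*t),ray(S,*sc)]),np.round(tri([wray(s,c,*w),ray(T,*t)])[0],4))
E
```

```text
[ 0.5685 -0.3029  0.012 ] [ 0.56766994 -0.30227966  0.0128468 ] [0.0009340934362659573, 0.0010686739511328175, 0.0005491261287750248] [ 5.694e-01 -3.032e-01  1.000e-04]
[ 0.5722 -0.3994  0.012 ] [ 0.57103588 -0.4002955   0.01074937] [0.0014164030503462579, 0.0009468088542011744, 0.000678003389892799] [ 0.5751 -0.4077 -0.0195]
[ 0.4701 -0.402   0.012 ] [ 0.46790006 -0.40330413  0.01012556] [0.0019878749305044362, 0.0010469073891884414, 0.0011062442545687842] [ 0.4677 -0.4066 -0.0039]
```

Emit:
servo_tool --increments "0.02 0.03 -0.03 0; 0.043 0.068 -0.06 0; 0.043 0.068 -0.11 0; 0.043 0.068 -0.16 0; 0.043 0.068 -0.20 0" --claw 0.058

```text
t: 1.95
eef_pos: [0.5662, -0.3017, 0.0491]
ee_rot: [-3.141, -0.0, 1.52]
ft_force: [-0.0, -1.4, -1.0]
finger_gap: 0.681
```

Emit:
servo_tool --increments "0 0 -0.02 0; 0 0 -0.035 0; 0 0 -0.047 0; 0 0 -0.047 0; 0 0 -0.047 0"

```text
t: 2.45
eef_pos: [0.5682, -0.3026, 0.0058]
ee_rot: [3.139, 0.001, 1.52]
ft_force: [-0.0, 0.3, 0.3]
finger_gap: 0.678
```

Emit:
servo_tool --increments "0 0 0 0; 0 0 0 0; 0 0 0 0; 0 0 0 0; 0 0 0 0" --claw 0.02

```text
t: 2.95
eef_pos: [0.5689, -0.3027, 0.0069]
ee_rot: [3.138, 0.002, 1.521]
ft_force: [0.3, 0.6, 6.8]
finger_gap: 0.41
```

Emit:
servo_tool --increments "0 0 0.02 0; 0 0 0.05 0; 0 0 0.1 0; 0 0 0.12 0; 0 0 0.12 0"

```text
t: 3.45
eef_pos: [0.57, -0.3033, 0.1302]
ee_rot: [3.132, 0.005, 1.521]
ft_force: [0.4, 0.3, 0.3]
finger_gap: 0.408
```

Emit:
servo_tool --increments "-0.003 0.04 0.01 0; -0.006 0.08 0.02 0; -0.009 0.12 0.03 0; -0.012 0.16 0.04 0; -0.015 0.20 0.046 0"

```text
t: 3.95
eef_pos: [0.5516, -0.1001, 0.169]
ee_rot: [-3.14, -0.001, 1.521]
ft_force: [1.5, 1.5, 0.2]
finger_gap: 0.411
```

Emit:
servo_tool --increments "-0.003 0.04 0 0; -0.006 0.08 0 0; -0.009 0.12 0 0; -0.01 0.162 0 0; -0.01 0.162 0 0"

```text
t: 4.45
eef_pos: [0.5409, 0.065, 0.1682]
ee_rot: [-3.138, -0.002, 1.527]
ft_force: [0.4, -0.5, -0.9]
finger_gap: 0.409
```

Emit:
servo_tool --increments "0 0 0 0; 0 0 0 0; 0 0 0 0"

```text
t: 4.75
eef_pos: [0.5424, 0.0589, 0.1697]
ee_rot: [-3.141, 0.0, 1.519]
ft_force: [0.2, -0.0, 0.4]
finger_gap: 0.421
```

```bash
python3 - <<'E'
from h import *
import pickle
s,c=snap('wrist','w2.png');pickle.dump((s,c),open('w2.pkl','wb'))
print(s['eef_pos'],s['ee_rot'],s['finger_gap'],s['t'])
u=np.array([.05,.9987,0]);v=np.array([-.9987,.05,0]);t=np.array([.543,.0935,.05])
for a,b in[(1,1),(1,-1),(-1,1),(-1,-1)]:print(wproj(s,c,t+.05*a*u+.062*b*v+[0,0,.003]))
print(wproj(s,c,t+[0,0,.003]))
E
```

```text
[0.54241373 0.05891476 0.16965879] [-3.14057409e+00  4.02726846e-04  1.51893518e+00] 0.4208191330235618 4.75
[234.5495167  128.73497601]
[412.66305838 128.4993508 ]
[241.28848235 264.39818199]
[406.24153616 264.39850628]
[323.5932495  197.58523398]
```

View pics/w2.png

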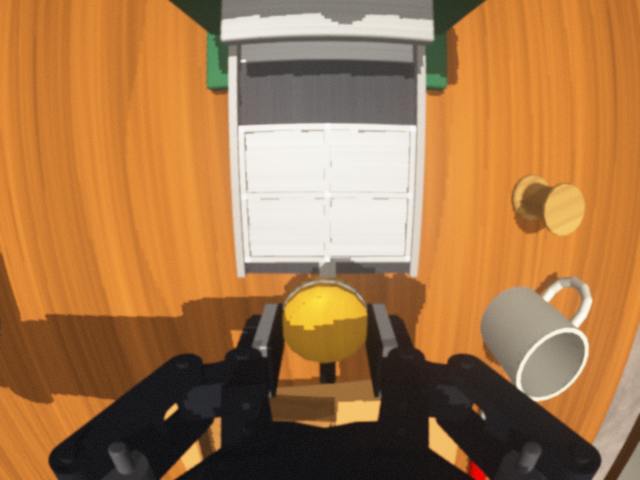

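Wrist view: the blank is held centrally, seen at (326,322). The tray rib cross is at (327.5,195), with corners (240,125), (416,124), (244,261) and (413,261). I'll refine the tray centre from these.

```bash
python3 - <<'E'
from h import *
import pickle
S,T=pickle.load(open('c0.pkl','rb'));s,c=pickle.load(open('w2.pkl','rb'))
for p in[(327.5,195),(240,125),(416,124),(244,261),(413,261)]:print(np.round(watz(s,c,*p,.053),4))
B=lambda x,y:(135+(x+.5)/5-.5,202+(y+.5)/5-.5)
C=lambda x,y:(325+(x+.5)/4-.5,140+(y+.5)/4-.5)
print(tri([wray(s,c,327.5,195),ray(T,*B(508,268)),ray(S,*C(211,387))]))
for dz in(0.01,.014):
  p=watz(s,c,326,322,s['eef_pos'][2]+dz);print('blank rel',np.round(p-s['eef_pos'],4))
E
```

```text
[0.5458 0.0952 0.053 ]
[0.4877 0.1488 0.053 ]
[0.6099 0.1435 0.053 ]
[0.481  0.0493 0.053 ]
[0.6076 0.0429 0.053 ]
(array([0.54406784, 0.09419363, 0.05131684]), [0.0019089661664223817, 0.002579013741253671, 0.0010922383439877724])
blank rel [0.0006 0.0056 0.01  ]
blank rel [0.0007 0.0078 0.014 ]
```

Emit:
servo_tool --increments "-0.027 0.03 -0.02 0; -0.027 0.058 -0.05 0; -0.027 0.058 -0.08 0; -0.027 0.058 -0.1 0; -0.027 0.058 -0.107 0"

```text
t: 5.3
eef_pos: [0.5137, 0.1173, 0.0604]
ee_rot: [-3.136, 0.001, 1.52]
ft_force: [0.3, 0.1, 0.0]
finger_gap: 0.409
```

Emit:
servo_tool --increments "0 0 -0.003 0; 0 0 -0.0055 0; 0 0 -0.0055 0; 0 0 -0.0055 0; 0 0 -0.0055 0"

```text
t: 5.8
eef_pos: [0.5162, 0.1182, 0.0588]
ee_rot: [3.14, -0.0, 1.521]
ft_force: [-0.2, 0.4, -0.8]
finger_gap: 0.41
```

Emit:
servo_tool --increments "0 0 0 0; 0 0 0 0; 0 0 0 0; 0 0 0 0; 0 0 0 0" --claw 0.056

```text
t: 6.3
eef_pos: [0.5155, 0.1182, 0.0578]
ee_rot: [3.142, 0.0, 1.521]
ft_force: [0.0, 0.0, 1.0]
finger_gap: 0.656
```

Emit:
servo_tool --increments "0 0 0.02 0; 0 0 0.05 0; 0.01 -0.02 0.09 0; 0.02 -0.05 0.1125 0; 0.027 -0.058 0.1125 0"

```text
t: 6.8
eef_pos: [0.5456, 0.0581, 0.1755]
ee_rot: [3.132, 0.001, 1.519]
ft_force: [0.6, 0.7, 0.4]
finger_gap: 0.66
```

Emit:
servo_tool --increments "0 0 0 0; 0 0 0 0; 0 0 0 0"

```text
t: 7.1
eef_pos: [0.5411, 0.0611, 0.1682]
ee_rot: [-3.138, -0.0, 1.522]
ft_force: [0.4, 0.4, 0.7]
finger_gap: 0.65
```

```bash
python3 - <<'E'
from h import *
import pickle
s,c=snap('wrist','w3.png');pickle.dump((s,c),open('w3.pkl','wb'))
print(s['eef_pos'],s['ee_rot'],s['t'])
i=c['image'][90:290,190:470];cv2.imwrite('pics/w3c.png',cv2.resize(i,None,fx=2.5,fy=2.5,interpolation=cv2.INTER_CUBIC))
E
```

```text
[0.54114951 0.0610624  0.16821611] [-3.13751007e+00 -2.84416240e-04  1.52180294e+00] 7.1
```

View pics/w3c.png

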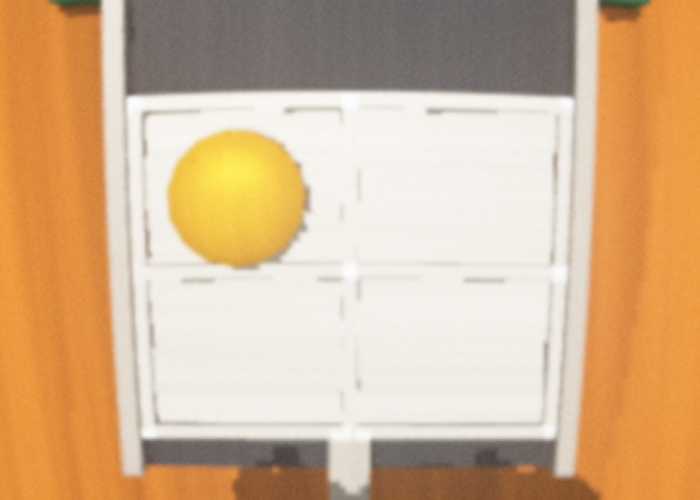

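```bash
python3 - <<'E'
from h import *
import pickle
s,c=pickle.load(open('w3.pkl','rb'))
P=lambda x,y,z:watz(s,c,190+(x+.5)/2.5-.5,90+(y+.5)/2.5-.5,z)
t=P(349,270,.053);u=np.array([.05,.9987,0]);v=np.array([-.9987,.05,0])
print('tray',t, [np.round(P(*q,.053)-t,4) for q in[(349,102),(349,433),(137,270),(560,270)]])
for n,q,z in[('blank',(236,198),.06),('top edge',(236,130),.06),('bot edge',(236,266),.06),('L',(169,198),.06),('R',(304,198),.06)]:
    d=P(*q,z)-t;print(n,np.round([d@u,d@v],4),'target .024 .030')
E
```

```text
tray [0.54528997 0.09571432 0.053     ] [array([0.0022, 0.0468, 0.    ]), array([-0.0021, -0.0482,  0.    ]), array([-0.0601,  0.0034,  0.    ]), array([ 0.0601, -0.0021,  0.    ])]
blank [0.021  0.0306] target .024 .030
top edge [0.0395 0.0303] target .024 .030
bot edge [0.0023 0.0309] target .024 .030
L [0.0214 0.0489] target .024 .030
R [0.0209 0.0122] target .024 .030
```

The blank sits 3 mm too near the mid rib, right at the pocket's limit. I'll regrip it and shift it +3 mm.

Emit:
servo_tool --increments "-0.02 0.04 -0.02 0; -0.027 0.058 -0.06 0; -0.027 0.058 -0.09 0; -0.027 0.058 -0.1125 0; -0.027 0.058 -0.1125 0"

```text
t: 7.65
eef_pos: [0.5113, 0.1187, 0.0529]
ee_rot: [-3.131, 0.002, 1.522]
ft_force: [-0.3, -1.8, -0.2]
finger_gap: 0.652
```

Emit:
servo_tool --increments "0 0 0 0; 0 0 0 0; 0 0 0 0; 0 0 0 0; 0 0 0 0" --claw 0.02

```text
t: 8.15
eef_pos: [0.5164, 0.1183, 0.059]
ee_rot: [3.139, -0.001, 1.521]
ft_force: [0.0, 0.7, 1.3]
finger_gap: 0.401
```

Emit:
servo_tool --increments "0 0 0.007 0; 0 0.003 0.007 0; 0 0.003 0.007 0; 0 0.003 0.001 0; 0 0.003 0.001 0"

```text
t: 8.65
eef_pos: [0.5161, 0.1213, 0.059]
ee_rot: [3.14, -0.0, 1.521]
ft_force: [0.5, 0.4, 2.0]
finger_gap: 0.406
```

Emit:
servo_tool --increments "0 0 0 0; 0 0 0 0; 0 0 0 0; 0 0 0 0; 0 0 0 0" --claw 0.056

```text
t: 9.15
eef_pos: [0.5154, 0.1211, 0.0587]
ee_rot: [-3.141, 0.0, 1.521]
ft_force: [0.2, -0.2, -0.0]
finger_gap: 0.655
```

Emit:
servo_tool --increments "0 0 0.03 0; 0 0 0.07 0; 0.005 -0.04 0.08 0; 0.01 -0.08 0.0915 0; 0.015 -0.12 0.0915 0"

```text
t: 9.65
eef_pos: [0.5319, 0.0001, 0.153]
ee_rot: [3.136, 0.0, 1.522]
ft_force: [0.8, -1.1, 0.2]
finger_gap: 0.656
```

Emit:
servo_tool --increments "0.008 -0.045 0 0; 0.016 -0.09 0 0; 0.024 -0.135 0 0; 0.032 -0.18 0 0; 0.04 -0.225 0 0"

```text
t: 10.15
eef_pos: [0.5706, -0.2257, 0.1503]
ee_rot: [3.141, -0.0, 1.521]
ft_force: [1.2, 0.9, 0.7]
finger_gap: 0.657
```

Emit:
servo_tool --increments "0 -0.045 0 0; 0 -0.09 -0.01 0; 0 -0.135 -0.03 0; 0 -0.168 -0.05 0; 0 -0.176 -0.08 0"

```text
t: 10.65
eef_pos: [0.5704, -0.4051, 0.071]
ee_rot: [3.138, 0.004, 1.516]
ft_force: [0.2, 0.2, 0.0]
finger_gap: 0.656
```

Emit:
servo_tool --increments "0 0 -0.02 0; 0 0 -0.04 0; 0 0 -0.055 0; 0 0 -0.063 0; 0 0 -0.063 0"

```text
t: 11.15
eef_pos: [0.5699, -0.3991, 0.0058]
ee_rot: [-3.139, -0.002, 1.521]
ft_force: [0.8, 0.1, 0.1]
finger_gap: 0.652
```

Emit:
servo_tool --increments "0 0 0 0; 0 0 0 0; 0 0 0 0; 0 0 0 0; 0 0 0 0" --claw 0.02

```text
t: 11.65
eef_pos: [0.5715, -0.4005, 0.0093]
ee_rot: [3.139, 0.002, 1.521]
ft_force: [0.4, 0.4, 6.3]
finger_gap: 0.403
```

Emit:
servo_tool --increments "0 0 0.02 0; 0 0 0.05 0; 0 0.02 0.1 0; 0 0.06 0.12 0; 0 0.1 0.12 0"

```text
t: 12.15
eef_pos: [0.5726, -0.3008, 0.133]
ee_rot: [3.133, 0.005, 1.519]
ft_force: [1.5, -0.4, -1.3]
finger_gap: 0.403
```

Emit:
servo_tool --increments "0 0.045 0.015 0; 0 0.09 0.02 0; 0 0.135 0.02 0; 0 0.18 0.02 0; 0 0.225 0.02 0"

```text
t: 12.65
eef_pos: [0.5698, -0.073, 0.1468]
ee_rot: [-3.141, -0.0, 1.52]
ft_force: [0.5, -0.0, 0.7]
finger_gap: 0.402
```

Emit:
servo_tool --increments "0.002 0.045 0 0; 0.004 0.09 0 0; 0.004 0.13 0 0; 0.004 0.165 -0.01 0; 0.004 0.185 -0.03 0"

```text
t: 13.15
eef_pos: [0.5752, 0.1132, 0.1186]
ee_rot: [3.138, -0.001, 1.523]
ft_force: [0.3, -0.4, -1.4]
finger_gap: 0.402
```

Emit:
servo_tool --increments "0 0.005 -0.02 0; 0 0.008 -0.035 0; 0 0.008 -0.05 0; 0 0.008 -0.053 0; 0 0.008 -0.053 0"

```text
t: 13.65
eef_pos: [0.5742, 0.1174, 0.0636]
ee_rot: [-3.14, 0.0, 1.52]
ft_force: [0.2, 0.1, -0.2]
finger_gap: 0.405
```

Emit:
servo_tool --increments "0 0 -0.003 0; 0 0 -0.005 0; 0 0 -0.005 0; 0 0 -0.005 0; 0 0 -0.005 0"

```text
t: 14.15
eef_pos: [0.5747, 0.1182, 0.0597]
ee_rot: [3.141, -0.0, 1.521]
ft_force: [-0.8, -1.1, -1.2]
finger_gap: 0.403
```

Emit:
servo_tool --increments "0 0 0 0; 0 0 0 0; 0 0 0 0; 0 0 0 0; 0 0 0 0" --claw 0.045

```text
t: 14.65
eef_pos: [0.5746, 0.1182, 0.0594]
ee_rot: [3.141, -0.0, 1.521]
ft_force: [-0.2, -0.6, -0.4]
finger_gap: 0.528
```

Emit:
servo_tool --increments "0 0 0.02 0; 0 0 0.06 0; 0 -0.03 0.08 0; 0 -0.07 0.091 0; 0 -0.118 0.091 0" --claw 0.058

```text
t: 15.15
eef_pos: [0.576, -0.0, 0.1536]
ee_rot: [3.135, -0.0, 1.524]
ft_force: [0.7, -1.1, -0.3]
finger_gap: 0.678
```

Emit:
servo_tool --increments "-0.02 -0.045 0 0; -0.04 -0.09 0 0; -0.06 -0.135 0 0; -0.08 -0.18 0 0; -0.1 -0.225 0 0"

```text
t: 15.65
eef_pos: [0.4735, -0.2264, 0.1506]
ee_rot: [3.141, 0.0, 1.521]
ft_force: [0.7, 0.1, -1.0]
finger_gap: 0.675
```

Emit:
servo_tool --increments "-0.006 -0.045 0 0; -0.006 -0.09 -0.01 0; -0.006 -0.135 -0.03 0; -0.006 -0.17 -0.05 0; -0.006 -0.178 -0.08 0"

```text
t: 16.15
eef_pos: [0.4687, -0.408, 0.0712]
ee_rot: [3.138, 0.005, 1.517]
ft_force: [0.5, 0.4, 1.0]
finger_gap: 0.678
```

Emit:
servo_tool --increments "0 0 -0.02 0; 0 0 -0.04 0; 0 0 -0.055 0; 0 0 -0.063 0; 0 0 -0.063 0"

```text
t: 16.65
eef_pos: [0.468, -0.4021, 0.0061]
ee_rot: [-3.14, -0.002, 1.521]
ft_force: [0.2, 0.1, -0.3]
finger_gap: 0.678
```

Emit:
servo_tool --increments "0 0 0 0; 0 0 0 0; 0 0 0 0; 0 0 0 0; 0 0 0 0" --claw 0.02

```text
t: 17.15
eef_pos: [0.4695, -0.4037, 0.0093]
ee_rot: [3.139, 0.002, 1.521]
ft_force: [0.1, 0.8, 6.8]
finger_gap: 0.399
```

Emit:
servo_tool --increments "0 0 0.02 0; 0 0 0.05 0; 0 0.02 0.1 0; 0 0.06 0.14 0; 0 0.1 0.14 0"

```text
t: 17.65
eef_pos: [0.4706, -0.3051, 0.1533]
ee_rot: [3.133, 0.007, 1.518]
ft_force: [0.4, -0.3, -0.4]
finger_gap: 0.401
```

Emit:
servo_tool --increments "0.01 0.045 0 0; 0.02 0.09 0 0; 0.03 0.135 0 0; 0.04 0.18 0 0; 0.044 0.225 0 0"

```text
t: 18.15
eef_pos: [0.5126, -0.0759, 0.1471]
ee_rot: [3.141, -0.0, 1.521]
ft_force: [0.5, -0.5, -0.1]
finger_gap: 0.407
```

Emit:
servo_tool --increments "0 0.045 0 0; 0 0.09 0 0; 0 0.12 -0.01 0; 0 0.14 -0.02 0; 0 0.148 -0.04 0"

```text
t: 18.65
eef_pos: [0.5132, 0.0724, 0.1082]
ee_rot: [3.138, -0.001, 1.524]
ft_force: [0.5, -0.5, -1.1]
finger_gap: 0.409
```

Emit:
servo_tool --increments "0 0.003 -0.02 0; 0 0.003 -0.035 0; 0 0.003 -0.042 0; 0 0.003 -0.042 0; 0 0.003 -0.042 0"

```text
t: 19.15
eef_pos: [0.5129, 0.073, 0.0659]
ee_rot: [3.141, -0.0, 1.521]
ft_force: [0.7, -0.2, -0.2]
finger_gap: 0.404
```

Emit:
servo_tool --increments "0 0 -0.003 0; 0 0 -0.006 0; 0 0 -0.006 0; 0 0 -0.006 0; 0 0 -0.006 0"

```text
t: 19.65
eef_pos: [0.5126, 0.0732, 0.0595]
ee_rot: [3.141, -0.0, 1.521]
ft_force: [-0.7, 0.2, -1.3]
finger_gap: 0.402
```

Emit:
servo_tool --increments "0 0 0 0; 0 0 0 0; 0 0 0 0; 0 0 0 0; 0 0 0 0" --claw 0.052

```text
t: 20.15
eef_pos: [0.5126, 0.0732, 0.0594]
ee_rot: [3.141, 0.0, 1.521]
ft_force: [0.6, -0.5, -0.2]
finger_gap: 0.614
```

Emit:
servo_tool --increments "0 0 0.02 0; 0 0 0.06 0; 0.01 -0.005 0.09 0; 0.02 -0.01 0.111 0; 0.03 -0.013 0.111 0"

```text
t: 20.65
eef_pos: [0.5452, 0.0599, 0.1748]
ee_rot: [3.133, -0.0, 1.521]
ft_force: [1.1, -0.1, 0.3]
finger_gap: 0.607
```

Emit:
servo_tool --increments "0 0 0 0; 0 0 0 0; 0 0 0 0"

```text
t: 20.95
eef_pos: [0.5411, 0.0603, 0.168]
ee_rot: [-3.137, 0.0, 1.521]
ft_force: [0.4, -0.1, 0.0]
finger_gap: 0.609
```

```bash
python3 - <<'E'
from h import *
import pickle
s,c=snap('wrist','w4.png');pickle.dump((s,c),open('w4.pkl','wb'))
print(s['eef_pos'],s['ee_rot'],s['t'])
i=c['image'][0:310,160:480];cv2.imwrite('pics/w4c.png',cv2.resize(i,None,fx=1.9,fy=1.9,interpolation=cv2.INTER_CUBIC))
E
```

```text
[0.54111481 0.06034682 0.16800389] [-3.13716101e+00  1.16982344e-04  1.52097858e+00] 20.95
```

View pics/w4c.png

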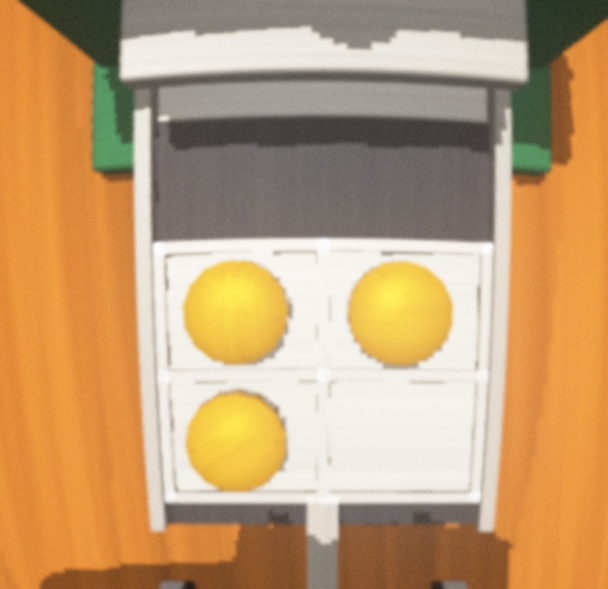

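Three blanks sit at crop pixels (235,312), (400,313) and (237,440), each inside a pocket. I'll check numerically, together with the tray handle and knob targets.

```bash
python3 - <<'E'
from h import *
import pickle
s,c=pickle.load(open('w4.pkl','rb'))
P=lambda x,y,z:watz(s,c,160+(x+.5)/1.9-.5,(y+.5)/1.9-.5,z)
t=P(322,376,.053);u=np.array([.05,.9987,0]);v=np.array([-.9987,.05,0])
for q in[(235,312),(400,313),(237,440)]:
    d=P(*q,.06)-t;print(np.round([d@u,d@v],4))
print(t)
for q in [(.5365,-.0262,.087),]: print(wproj(s,c,q))
E
```

```text
[0.0243 0.0309]
[ 0.0241 -0.0274]
[-0.0226  0.0312]
[0.54519881 0.09502083 0.053     ]
[324.96706382 372.3278083 ]
```

Emit:
servo_tool --increments "-0.003 -0.04 0 0; -0.0055 -0.08 0 0; -0.0055 -0.086 -0.01 0; -0.0055 -0.086 -0.03 0; -0.0055 -0.086 -0.06 0" --claw 0.045

```text
t: 21.5
eef_pos: [0.5378, -0.0259, 0.1108]
ee_rot: [3.138, -0.0, 1.52]
ft_force: [1.2, -0.2, -0.2]
finger_gap: 0.524
```

Emit:
servo_tool --increments "0 0 -0.02 0; 0 0 -0.04 0; 0 0 -0.053 0; 0 0 -0.055 0; 0 0 -0.055 0"

```text
t: 22.0
eef_pos: [0.5368, -0.0255, 0.0551]
ee_rot: [-3.141, -0.0, 1.521]
ft_force: [-0.6, -0.2, 0.7]
finger_gap: 0.525
```

Emit:
servo_tool --increments "0 0 0 0; 0 0 0 0; 0 0 0 0; 0 0 0 0; 0 0 0 0" --claw 0.0

```text
t: 22.5
eef_pos: [0.5383, -0.026, 0.0566]
ee_rot: [3.138, 0.0, 1.52]
ft_force: [2.2, -0.9, 2.1]
finger_gap: 0.129
```

Emit:
servo_tool --increments "0.0008 0.015 0 0; 0.0018 0.035 0 0; 0.0028 0.055 0 0; 0.0038 0.075 0 0; 0.0048 0.095 0 0"

```text
t: 23.0
eef_pos: [0.5425, 0.0678, 0.0568]
ee_rot: [3.14, 0.004, 1.52]
ft_force: [-0.2, -6.4, 5.8]
finger_gap: 0.127
```

Emit:
servo_tool --increments "0.0008 0.015 0 0; 0.0015 0.03 0 0; 0.002 0.042 0 0; 0.0025 0.048 0 0; 0.0025 0.05 0 0"

```text
t: 23.5
eef_pos: [0.5449, 0.1181, 0.0565]
ee_rot: [3.14, 0.003, 1.521]
ft_force: [0.1, -6.7, 5.5]
finger_gap: 0.127
```

Emit:
servo_tool --increments "0 0.002 0 0; 0 0.004 0 0; 0 0.006 0 0; 0 0.007 0 0; 0 0.007 0 0"

```text
t: 24.0
eef_pos: [0.5451, 0.1243, 0.0563]
ee_rot: [3.139, 0.003, 1.52]
ft_force: [1.0, -5.8, 4.4]
finger_gap: 0.13
```

Emit:
servo_tool --increments "0 0.001 0 0; 0 0.002 0 0; 0 0.003 0 0; 0 0.003 0 0; 0 0.003 0 0"

```text
t: 24.5
eef_pos: [0.5453, 0.1259, 0.0564]
ee_rot: [3.139, 0.006, 1.52]
ft_force: [2.1, -9.4, 4.9]
finger_gap: 0.13
```

Emit:
servo_tool --increments "0 0.001 0 0; 0 0.002 0 0; 0 0.003 0 0; 0 0.003 0 0; 0 0.003 0 0"

```text
t: 25.0
eef_pos: [0.5457, 0.126, 0.0566]
ee_rot: [3.138, 0.011, 1.52]
ft_force: [1.6, -15.7, 6.0]
finger_gap: 0.13
```

Back stop felt: −15.7 N and no further travel. I'll release, rise, and hover over the knob.

Emit:
servo_tool --increments "0 -0.003 0 0; 0 -0.005 0 0; 0 -0.005 0 0"

```text
t: 25.3
eef_pos: [0.5454, 0.126, 0.0562]
ee_rot: [3.139, 0.002, 1.52]
ft_force: [3.2, -5.5, 3.7]
finger_gap: 0.13
```

Emit:
servo_tool --increments "0 0 0 0; 0 0 0 0; 0 0 0 0; 0 0 0 0" --claw 0.045

```text
t: 25.7
eef_pos: [0.5436, 0.1276, 0.0546]
ee_rot: [-3.14, -0.0, 1.521]
ft_force: [-0.3, 0.5, 0.4]
finger_gap: 0.526
```

Emit:
servo_tool --increments "0 0 0.04 0; 0 0 0.09 0; 0 0 0.14 0; 0 0 0.19 0; 0 0 0.235 0"

```text
t: 26.2
eef_pos: [0.544, 0.1275, 0.2929]
ee_rot: [3.14, -0.001, 1.521]
ft_force: [-0.2, 0.3, -0.3]
finger_gap: 0.524
```

Emit:
servo_tool --increments "0.005 0.04 0 0; 0.012 0.08 0 0; 0.022 0.13 0 0; 0.022 0.153 0 0; 0.022 0.153 0 0" --claw 0.06

```text
t: 26.7
eef_pos: [0.5655, 0.2838, 0.2887]
ee_rot: [-3.139, -0.0, 1.526]
ft_force: [0.0, -0.5, 0.4]
finger_gap: 0.702
```

Emit:
servo_tool --increments "0 0 0 0; 0 0 0 0; 0 0 0 0"

```text
t: 27.0
eef_pos: [0.5665, 0.2789, 0.2907]
ee_rot: [3.141, 0.0, 1.519]
ft_force: [0.0, -0.4, 0.7]
finger_gap: 0.704
```

```bash
python3 - <<'E'
from h import *
import pickle
s,c=snap('wrist','w5.png');pickle.dump((s,c),open('w5.pkl','wb'))
print(s['eef_pos'],s['ee_rot'],s['t'],s['joints'])
print(wproj(s,c,(.567,.293,.2335)))
E
```

```text
[0.56645135 0.27891245 0.29070252] [3.14113871e+00 1.14127286e-04 1.51910817e+00] 27.0 [ 3.67923541e-01  2.70068034e-01  1.04268517e+00 -2.99038012e-04
  1.82847137e+00  4.19535415e-01]
[324.8032019  251.12670025]
```

View pics/w5.png

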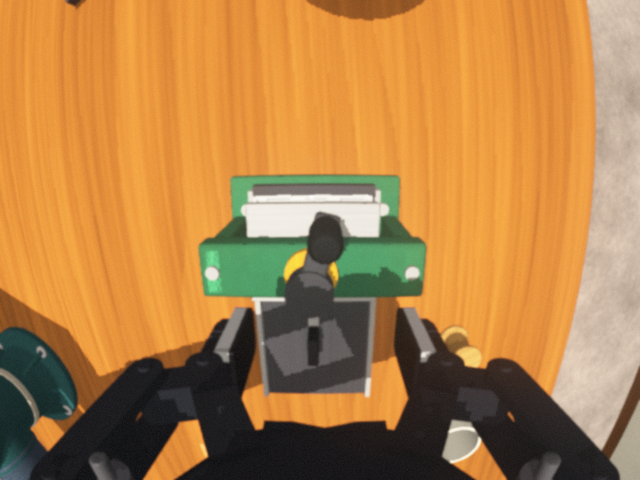

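```bash
python3 - <<'E'
from h import *
import pickle
S,T=pickle.load(open('c0.pkl','rb'));s,c=pickle.load(open('w5.pkl','rb'))
p=watz(s,c,325,243,.2335);print(p)
B=lambda x,y:(135+(x+.5)/5-.5,202+(y+.5)/5-.5)
C=lambda x,y:(325+(x+.5)/4-.5,140+(y+.5)/4-.5)
print(tri([wray(s,c,325,243),ray(T,*B(45,178)),ray(S,*C(509,40))]))
for z in (.146,):print('bolts',watz(s,c,212,273,z),watz(s,c,412,272,z))
print('handle top',watz(s,c,314,331,.087), watz(s,c,314,358,.087))
E
```

```text
[0.5673497  0.29775448 0.2335    ]
(array([0.56625263, 0.29452706, 0.2302663 ]), [0.002415966177189397, 0.0018500676454963865, 0.0020510172823385475])
bolts [0.46854631 0.25033197 0.146     ] [0.63794447 0.24294489 0.146     ]
handle top [0.54869396 0.15751001 0.087     ] [0.54647156 0.12252714 0.087     ]
```

Emit:
servo_tool --increments "0 0.01 0 0; 0 0.014 -0.02 0; 0 0.014 -0.05 0; 0 0.014 -0.075 0; 0 0.014 -0.085 0"

```text
t: 27.55
eef_pos: [0.565, 0.2939, 0.2018]
ee_rot: [-3.137, 0.002, 1.521]
ft_force: [-0.7, 0.6, -0.9]
finger_gap: 0.7
```

Emit:
servo_tool --increments "0 0 -0.004 0; 0 0 -0.006 0; 0 0 -0.006 0; 0 0 -0.006 0; 0 0 -0.006 0"

```text
t: 28.05
eef_pos: [0.5668, 0.2944, 0.2007]
ee_rot: [3.139, -0.001, 1.521]
ft_force: [0.4, 0.6, 0.4]
finger_gap: 0.702
```

Emit:
servo_tool --increments "0 0 0 0; 0 0 0 0; 0 0 0 0; 0 0 0 0; 0 0 0 0" --claw 0.0

```text
t: 28.55
eef_pos: [0.5668, 0.2942, 0.1999]
ee_rot: [3.14, -0.0, 1.521]
ft_force: [0.8, -0.2, 1.5]
finger_gap: 0.238
```

Emit:
servo_tool --increments "0 0 0 0; 0 0 0 0; 0 0 0 0"

```text
t: 28.85
eef_pos: [0.5668, 0.2942, 0.1998]
ee_rot: [3.14, -0.0, 1.521]
ft_force: [1.8, 0.1, 1.8]
finger_gap: 0.239
```

```bash
cat > crank.py <<'E'
import numpy as np,sys
u=np.array([.05,.9987]);v=np.array([-.9987,.05])
def pos(t,A=(.552,.246)):
    return np.r_[np.array(A)+.05*(np.sin(t)*u+np.cos(t)*v),-.012*t/2/np.pi]
def rows(t0,t1,n,A=(.552,.246)):
    p=pos(t0,A)
    return '; '.join('%.4f %.4f %.4f 0'%tuple(pos(t,A)-p+0.) for t in np.linspace(t0,t1,n+1)[1:])
E
python3 -c "
from crank import *
t=1.81
for k in range(4): print(rows(t+k*np.pi/2,t+(k+1)*np.pi/2,5))"
```

```text
0.0141 -0.0068 -0.0006 0; 0.0254 -0.0175 -0.0012 0; 0.0329 -0.0313 -0.0018 0; 0.0357 -0.0467 -0.0024 0; 0.0337 -0.0622 -0.0030 0
-0.0068 -0.0141 -0.0006 0; -0.0175 -0.0254 -0.0012 0; -0.0313 -0.0329 -0.0018 0; -0.0467 -0.0357 -0.0024 0; -0.0622 -0.0337 -0.0030 0
-0.0141 0.0068 -0.0006 0; -0.0254 0.0175 -0.0012 0; -0.0329 0.0313 -0.0018 0; -0.0357 0.0467 -0.0024 0; -0.0337 0.0622 -0.0030 0
0.0068 0.0141 -0.0006 0; 0.0175 0.0254 -0.0012 0; 0.0313 0.0329 -0.0018 0; 0.0467 0.0357 -0.0024 0; 0.0622 0.0337 -0.0030 0
```

Emit:
servo_tool --increments "0.014 -0.007 -0.0006 0; 0.0255 -0.0175 -0.0012 0; 0.033 -0.0315 -0.0018 0; 0.0355 -0.0465 -0.0024 0; 0.0335 -0.062 -0.003 0"

```text
t: 29.35
eef_pos: [0.6018, 0.2335, 0.1969]
ee_rot: [3.137, -0.004, 1.522]
ft_force: [3.0, 4.0, 1.7]
finger_gap: 0.241
```

Emit:
servo_tool --increments "0 0 0 0; 0 0 0 0; 0 0 0 0"

```text
t: 29.65
eef_pos: [0.6009, 0.2308, 0.1968]
ee_rot: [3.139, 0.003, 1.519]
ft_force: [4.5, -5.0, 3.2]
finger_gap: 0.241
```

Emit:
servo_tool --increments "-0.007 -0.014 -0.0006 0; -0.0175 -0.0255 -0.0012 0; -0.0315 -0.033 -0.0018 0; -0.0465 -0.0355 -0.0024 0; -0.062 -0.0335 -0.003 0"

```text
t: 30.15
eef_pos: [0.5387, 0.1981, 0.1937]
ee_rot: [3.138, 0.001, 1.52]
ft_force: [5.9, 2.0, 1.9]
finger_gap: 0.241
```

Emit:
servo_tool --increments "0 0 0 0; 0 0 0 0"

```text
t: 30.35
eef_pos: [0.5362, 0.1991, 0.1936]
ee_rot: [-3.138, 0.0, 1.522]
ft_force: [-6.4, -1.3, 5.8]
finger_gap: 0.241
```

Emit:
servo_tool --increments "-0.014 0.007 -0.0006 0; -0.0255 0.0175 -0.0012 0; -0.033 0.0315 -0.0018 0; -0.0355 0.0465 -0.0024 0; -0.0335 0.062 -0.003 0"

```text
t: 30.85
eef_pos: [0.5053, 0.2604, 0.1907]
ee_rot: [3.139, 0.003, 1.52]
ft_force: [6.4, -7.7, 2.3]
finger_gap: 0.239
```

Emit:
servo_tool --increments "0 0 0 0; 0 0 0 0"

```text
t: 31.05
eef_pos: [0.5061, 0.2625, 0.1907]
ee_rot: [3.138, -0.002, 1.522]
ft_force: [4.7, 0.5, 2.6]
finger_gap: 0.241
```

Emit:
servo_tool --increments "0.007 0.014 -0.0006 0; 0.0175 0.0255 -0.0012 0; 0.0315 0.033 -0.0018 0; 0.0465 0.0355 -0.0024 0; 0.062 0.0335 -0.003 0"

```text
t: 31.55
eef_pos: [0.5651, 0.2949, 0.1877]
ee_rot: [-3.137, 0.002, 1.522]
ft_force: [-5.8, -5.0, 9.0]
finger_gap: 0.243
```

Emit:
servo_tool --increments "0 0 0 0; 0 0 0 0"

```text
t: 31.75
eef_pos: [0.5675, 0.2941, 0.1877]
ee_rot: [3.14, 0.001, 1.52]
ft_force: [1.7, -3.2, 4.5]
finger_gap: 0.236
```

Emit:
servo_tool --increments "0.014 -0.007 -0.0006 0; 0.0255 -0.0175 -0.0012 0; 0.033 -0.0315 -0.0018 0; 0.0355 -0.0465 -0.0024 0; 0.0335 -0.062 -0.003 0"

```text
t: 32.25
eef_pos: [0.6021, 0.2349, 0.1849]
ee_rot: [3.137, -0.006, 1.523]
ft_force: [2.9, 4.1, 5.0]
finger_gap: 0.241
```

```bash
python3 - <<'E'
from h import *
from crank import *
import pickle
pickle.dump([snap('scene','s1.png'),snap('top','t1.png')],open('p1.pkl','wb'))
i=cv2.imread('pics/s1.png')[150:310,300:500];cv2.imwrite('pics/s1c.png',cv2.resize(i,None,fx=3,fy=3,interpolation=cv2.INTER_CUBIC))
t=1.81+2.5*np.pi
print(rows(t,t+.8,5));print(rows(t+.8,t+1.6,5));print(rows(t+1.6,t+2.4,5));print(rows(t+2.4,t+3.2,5));print(rows(t+3.2,13.6,3))
E
```

```text
-0.0029 -0.0075 -0.0003 0; -0.0069 -0.0144 -0.0006 0; -0.0120 -0.0205 -0.0009 0; -0.0180 -0.0258 -0.0012 0; -0.0248 -0.0301 -0.0015 0
-0.0074 -0.0031 -0.0003 0; -0.0151 -0.0050 -0.0006 0; -0.0231 -0.0057 -0.0009 0; -0.0310 -0.0051 -0.0012 0; -0.0388 -0.0032 -0.0015 0
-0.0074 0.0031 -0.0003 0; -0.0141 0.0073 -0.0006 0; -0.0202 0.0126 -0.0009 0; -0.0253 0.0187 -0.0012 0; -0.0293 0.0256 -0.0015 0
-0.0029 0.0074 -0.0003 0; -0.0046 0.0153 -0.0006 0; -0.0050 0.0232 -0.0009 0; -0.0042 0.0312 -0.0012 0; -0.0020 0.0389 -0.0015 0
0.0055 0.0109 -0.0005 0; 0.0136 0.0201 -0.0009 0; 0.0236 0.0271 -0.0014 0
```

View pics/s1c.png

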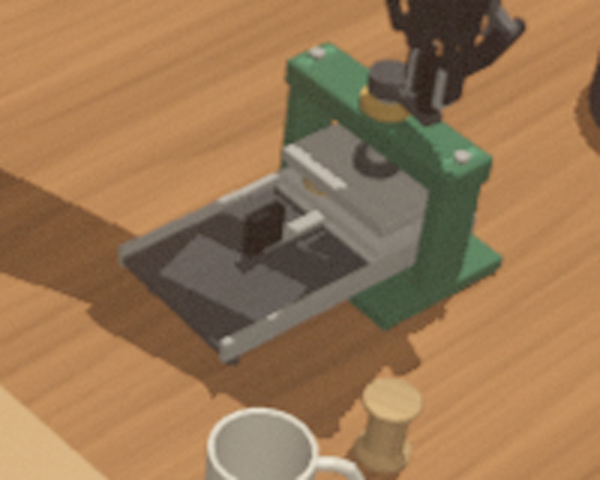

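Tray home, handle at crop (263,228), platen just above the blanks. I'll wind in stages and track the handle's sinking by image code.

Emit:
servo_tool --increments "-0.003 -0.0075 -0.0003 0; -0.007 -0.0145 -0.0006 0; -0.012 -0.0205 -0.0009 0; -0.018 -0.026 -0.0012 0; -0.025 -0.030 -0.0015 0"

```text
t: 32.85
eef_pos: [0.577, 0.2021, 0.1833]
ee_rot: [3.137, 0.0, 1.52]
ft_force: [6.4, -2.1, 3.9]
finger_gap: 0.245
```

Emit:
servo_tool --increments "-0.0075 -0.003 -0.0003 0; -0.015 -0.005 -0.0006 0; -0.023 -0.0055 -0.0009 0; -0.031 -0.005 -0.0012 0; -0.039 -0.003 -0.0015 0"

```text
t: 33.35
eef_pos: [0.537, 0.1988, 0.1817]
ee_rot: [3.139, 0.001, 1.52]
ft_force: [3.4, -1.2, 3.9]
finger_gap: 0.238
```

Emit:
servo_tool --increments "0 0 0 0; 0 0 0 0; 0 0 0 0"

```text
t: 33.65
eef_pos: [0.5357, 0.1993, 0.1816]
ee_rot: [-3.14, 0.001, 1.521]
ft_force: [-0.5, -2.9, 6.2]
finger_gap: 0.242
```

```bash
cat > sink.py <<'E'
from h import *
import pickle,sys
(s0,S0),(_,T0)=pickle.load(open('p1.pkl','rb'))
def ecc(a,b,box,mask=None):
    x,y,w,h=box;W=np.eye(2,3,dtype=np.float32)
    g=lambda i:cv2.GaussianBlur(cv2.cvtColor(i[y:y+h,x:x+w],cv2.COLOR_BGR2GRAY),(0,0),.8)
    r,W=cv2.findTransformECC(g(a),g(b),W,cv2.MOTION_TRANSLATION,(3,200,1e-6),None,1);return W[:,2],r
def sink():
    s,S=snap('scene');_,T=snap('top')
    e,r=ecc(S0['image'],S['image'],(378,215,20,20)); st,rs=ecc(S0['image'],S['image'],(338,225,30,40))
    hp=np.array([.546,.126,.08]);k=(proj(S0,hp-[0,0,.001])-proj(S0,hp))
    print('handle shift px',e,r,'static',st,rs,'px/mm',k,'sink mm',(e-st)[1]/k[1])
    d=s['eef_pos'][:2]-np.array([.5525,.2467]);th=np.arctan2(d@[.05,.9987],d@[-.9987,.05])
    print('theta',th%(2*np.pi)+2*np.pi,s['eef_pos'],s['ft_force'],s['t'])
    return s,S
if __name__=='__main__':sink()
E
python3 sink.py
```

```text
handle shift px [-0.04924437  0.22507037] 0.9473791287837413 static [1.1812283  0.22874759] 0.5976789499955709 px/mm [-0.03377254  0.31169934] sink mm -0.011797327530592656
theta 11.285976268285882 [0.53570889 0.19929633 0.18159478] [-0.53526274 -2.91026466  6.23004895] 33.65
```

Emit:
servo_tool --increments "-0.0075 0.003 -0.0003 0; -0.014 0.0075 -0.0006 0; -0.020 0.0125 -0.0009 0; -0.0255 0.0185 -0.0012 0; -0.0295 0.0255 -0.0015 0"

```text
t: 34.25
eef_pos: [0.5076, 0.2255, 0.1801]
ee_rot: [3.137, -0.001, 1.521]
ft_force: [9.4, -2.4, 1.9]
finger_gap: 0.237
```

Emit:
servo_tool --increments "0 0 0 0; 0 0 0 0; 0 0 0 0"

```text
t: 34.55
eef_pos: [0.5071, 0.2266, 0.1801]
ee_rot: [3.139, -0.003, 1.522]
ft_force: [5.6, 1.5, 3.5]
finger_gap: 0.243
```

```bash
sed -i 's/(338,225,30,40)/(366,255,22,22)/' sink.py; python3 sink.py
```

```text
handle shift px [-0.28284678  0.40561792] 0.8014284211123097 static [ 0.8966084 -1.5430367] 0.81042536246219 px/mm [-0.03377254  0.31169934] sink mm 6.2517125622256104
theta 12.099599315707295 [0.50714259 0.22662129 0.18005269] [5.60667374 1.50307114 3.48015707] 34.55
```

```bash
python3 - <<'E'
from h import *
s,c=snap('scene','s2.png')
z=lambda f:cv2.resize(cv2.imread(f)[195:245,365:425],None,fx=6.5,fy=6.5,interpolation=cv2.INTER_NEAREST)
cv2.imwrite('pics/cmp.png',np.hstack([z('pics/s1.png'),z('pics/s2.png')]))
E
```

```text
(no output)
```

View pics/cmp.png

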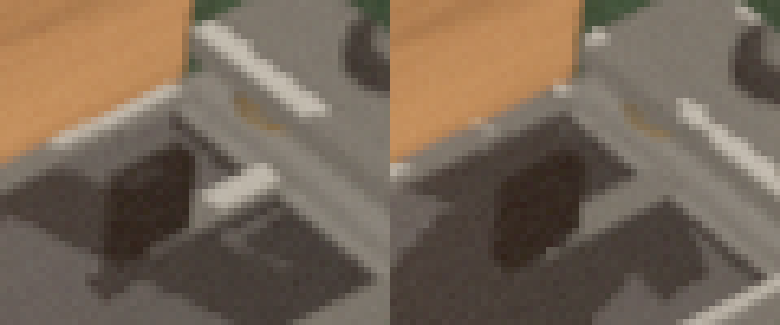

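The handle block's lower edge moved from y≈262 to y≈268 in the 6.5× crop, so about 0.8 px or 2.5–3 mm of sinking. I'll refine with a dark-mask centroid.

```bash
cat > cen.py <<'E'
import cv2,numpy as np
def cen(f):
    i=cv2.imread(f)[212:240,377:399]; i=cv2.resize(cv2.GaussianBlur(i,(0,0),.7),None,fx=8,fy=8,interpolation=cv2.INTER_CUBIC).max(2)
    out=[]
    for th in(48,54,60):
        n,l,st,c=cv2.connectedComponentsWithStats((i<th).astype(np.uint8));k=1+np.argmax(st[1:,4])
        out.append((np.round(c[k]/8,2).tolist(),int(st[k,4])//64,st[k,1]/8,(st[k,1]+st[k,3])/8))
    return out
if __name__=='__main__':
    import sys
    for f in sys.argv[1:]:print(f,*cen(f),sep='\n ')
E
python3 cen.py pics/s1.png pics/s2.png
```

```text
Traceback (most recent call last):
  File "cen.py", line 11, in <module>
    for f in sys.argv[1:]:print(f,*cen(f),sep='\n ')
                                   ~~~^^^
  File "cen.py", line 6, in cen
    n,l,st,c=cv2.connectedComponentsWithStats((i<th).astype(np.uint8));k=1+np.argmax(st[1:,4])
                                                                           ~~~~~~~~~^^^^^^^^^^
ValueError: attempt to get argmax of an empty sequence
```

```bash
sed -i 's/(48,54,60)/(56,60,64,68)/; s/\.max(2)/[:,:,1]/' cen.py; python3 - <<'E'
import cv2
for f in('s1','s2'):
    i=cv2.imread(f'pics/{f}.png');print(i[212:240:2,386,1],i[226,377:399,1])
E
python3 cen.py pics/s1.png pics/s2.png
```

```text
[138 106  95  94  53  61  38  40  46  38  38  50  63  87] [ 66  62  62  64  51  47  37  43  43  40  42  38  41  36  45  42  42  93
 119 125 141 160]
[118  91  67  61  55  43  42  39  40  46  37  41  60  63] [ 67  62  65  61  51  45  36  36  33  39  40  43  41  40  44  38  41  90
 110 117 117 117]
pics/s1.png
 ([10.4, 14.95], 162, np.float64(5.875), np.float64(24.125))
 ([10.23, 14.98], 182, np.float64(5.625), np.float64(24.75))
 ([9.85, 15.87], 221, np.float64(5.5), np.float64(28.0))
 ([10.85, 17.79], 326, np.float64(5.25), np.float64(28.0))
pics/s2.png
 ([10.45, 14.98], 190, np.float64(5.875), np.float64(25.0))
 ([10.35, 14.94], 211, np.float64(5.375), np.float64(25.625))
 ([10.49, 16.62], 341, np.float64(3.75), np.float64(28.0))
 ([10.2, 16.42], 442, np.float64(2.625), np.float64(28.0))
```

Emit:
servo_tool --increments "-0.003 0.0075 -0.0003 0; -0.0045 0.0155 -0.0006 0; -0.005 0.023 -0.0009 0; -0.004 0.031 -0.0012 0; -0.002 0.039 -0.0015 0"

```text
t: 35.2
eef_pos: [0.5059, 0.2624, 0.1786]
ee_rot: [3.138, 0.004, 1.52]
ft_force: [7.5, -8.4, 3.9]
finger_gap: 0.237
```

Emit:
servo_tool --increments "0.0055 0.011 -0.0005 0; 0.0135 0.020 -0.0009 0; 0.0236 0.027 -0.0014 0; 0.0236 0.027 -0.0014 0; 0.0236 0.027 -0.0014 0"

```text
t: 35.7
eef_pos: [0.5286, 0.2897, 0.1772]
ee_rot: [3.14, 0.003, 1.52]
ft_force: [3.3, -6.7, 5.2]
finger_gap: 0.241
```

Emit:
servo_tool --increments "0 0 0 0; 0 0 0 0; 0 0 0 0"

```text
t: 36.0
eef_pos: [0.5286, 0.2897, 0.1773]
ee_rot: [3.14, 0.002, 1.52]
ft_force: [4.9, -4.4, 4.9]
finger_gap: 0.241
```

```bash
python3 - <<'E'
from sink import *
s,S=sink();cv2.imwrite('pics/s3.png',S['image'])
E
python3 cen.py pics/s3.png
```

```text
handle shift px [0.15932958 1.8590134 ] 0.8573727558122411 static [ 0.11839591 -1.2564156 ] 0.7354586591885673 px/mm [-0.03377254  0.31169934] sink mm 9.994980961857957
theta 7.296544667006822 [0.52859126 0.2897038  0.17725368] [ 4.93380374 -4.38912033  4.89573716] 36.0
pics/s3.png
 ([10.48, 16.36], 163, np.float64(7.0), np.float64(25.75))
 ([10.38, 16.55], 180, np.float64(6.5), np.float64(26.625))
 ([11.19, 18.95], 267, np.float64(5.625), np.float64(28.0))
 ([11.64, 17.72], 335, np.float64(1.75), np.float64(28.0))
```

Crank at 13.58 rad, which is 3.11 rad past the nominal contact. The handle has sunk about 5–6 mm. I'll add a slight top-up and then dwell 2.5 s.

Emit:
servo_tool --increments "0.0025 0.0013 -0.0001 0; 0.0025 0.0013 -0.0001 0; 0.0025 0.0013 -0.0001 0; 0.0025 0.0013 -0.0001 0; 0.0025 0.0013 -0.0001 0"

```text
t: 36.6
eef_pos: [0.5296, 0.2903, 0.1772]
ee_rot: [-3.14, 0.004, 1.52]
ft_force: [0.1, -8.0, 7.6]
finger_gap: 0.236
```

Emit:
servo_tool --increments "0 0 0 0; 0 0 0 0; 0 0 0 0; 0 0 0 0; 0 0 0 0"

```text
t: 37.1
eef_pos: [0.5296, 0.2903, 0.1772]
ee_rot: [-3.14, 0.005, 1.52]
ft_force: [0.5, -7.7, 6.9]
finger_gap: 0.242
```

Emit:
servo_tool --increments "0 0 0 0; 0 0 0 0; 0 0 0 0; 0 0 0 0; 0 0 0 0"

```text
t: 37.6
eef_pos: [0.5296, 0.2903, 0.1772]
ee_rot: [-3.14, 0.004, 1.52]
ft_force: [1.3, -8.1, 6.5]
finger_gap: 0.24
```

Emit:
servo_tool --increments "0 0 0 0; 0 0 0 0; 0 0 0 0; 0 0 0 0; 0 0 0 0"

```text
t: 38.1
eef_pos: [0.5296, 0.2903, 0.1772]
ee_rot: [-3.14, 0.004, 1.52]
ft_force: [0.3, -7.7, 6.8]
finger_gap: 0.237
```

Emit:
servo_tool --increments "0 0 0 0; 0 0 0 0; 0 0 0 0; 0 0 0 0; 0 0 0 0"

```text
t: 38.6
eef_pos: [0.5296, 0.2903, 0.1772]
ee_rot: [-3.14, 0.004, 1.52]
ft_force: [0.6, -7.4, 8.3]
finger_gap: 0.236
```

Emit:
servo_tool --increments "0 0 0 0; 0 0 0 0; 0 0 0 0; 0 0 0 0; 0 0 0 0"

```text
t: 39.1
eef_pos: [0.5296, 0.2903, 0.1772]
ee_rot: [-3.14, 0.004, 1.52]
ft_force: [0.6, -7.4, 7.5]
finger_gap: 0.245
```

```bash
python3 - <<'E'
from h import *
from crank import *
s=ctrl.observe();d=s['eef_pos'][:2]-np.array([.5525,.2467]);th=np.arctan2(d@u,d@v);print(th%(2*np.pi)+4*np.pi,s['eef_pos'],s['ft_force'])
# unwind: from 13.66 to 0 ; first to 4pi-multiples grid
print(rows(13.66,4*np.pi,4))
t=4*np.pi
for k in range(4): print(rows(t-k*np.pi/2,t-(k+1)*np.pi/2,5))
E
```

```text
13.603826283970522 [0.5296338  0.29026839 0.17715352] [ 0.64339256 -7.37823358  7.52461692]
-0.0115 -0.0073 0.0005 0; -0.0206 -0.0174 0.0010 0; -0.0267 -0.0296 0.0016 0; -0.0292 -0.0430 0.0021 0
0.0017 -0.0156 0.0006 0; 0.0081 -0.0298 0.0012 0; 0.0186 -0.0414 0.0018 0; 0.0321 -0.0492 0.0024 0; 0.0474 -0.0524 0.0030 0
0.0156 0.0017 0.0006 0; 0.0298 0.0081 0.0012 0; 0.0414 0.0186 0.0018 0; 0.0492 0.0321 0.0024 0; 0.0524 0.0474 0.0030 0
-0.0017 0.0156 0.0006 0; -0.0081 0.0298 0.0012 0; -0.0186 0.0414 0.0018 0; -0.0321 0.0492 0.0024 0; -0.0474 0.0524 0.0030 0
-0.0156 -0.0017 0.0006 0; -0.0298 -0.0081 0.0012 0; -0.0414 -0.0186 0.0018 0; -0.0492 -0.0321 0.0024 0; -0.0524 -0.0474 0.0030 0
```

Emit:
servo_tool --increments "-0.0115 -0.0073 0.0005 0; -0.0205 -0.0175 0.001 0; -0.0265 -0.0295 0.0016 0; -0.029 -0.043 0.0021 0"

```text
t: 39.5
eef_pos: [0.5033, 0.2504, 0.1792]
ee_rot: [3.136, -0.004, 1.522]
ft_force: [12.1, 3.0, -0.0]
finger_gap: 0.237
```

Emit:
servo_tool --increments "0.0015 -0.0155 0.0006 0; 0.008 -0.03 0.0012 0; 0.0185 -0.0415 0.0018 0; 0.032 -0.049 0.0024 0; 0.0475 -0.0525 0.003 0"

```text
t: 40.0
eef_pos: [0.5461, 0.1965, 0.182]
ee_rot: [-3.134, 0.001, 1.522]
ft_force: [-5.8, -1.5, 8.1]
finger_gap: 0.239
```

Emit:
servo_tool --increments "0.0155 0.0015 0.0006 0; 0.03 0.008 0.0012 0; 0.0415 0.0185 0.0018 0; 0.049 0.032 0.0024 0; 0.0525 0.0475 0.003 0"

```text
t: 40.5
eef_pos: [0.6032, 0.2418, 0.1852]
ee_rot: [3.139, 0.004, 1.518]
ft_force: [1.4, -7.1, 6.3]
finger_gap: 0.238
```

Emit:
servo_tool --increments "-0.0015 0.0155 0.0006 0; -0.008 0.03 0.0012 0; -0.0185 0.0415 0.0018 0; -0.032 0.049 0.0024 0; -0.0475 0.0525 0.003 0"

```text
t: 41.0
eef_pos: [0.5548, 0.2963, 0.1882]
ee_rot: [3.139, 0.002, 1.521]
ft_force: [5.5, -6.7, 4.9]
finger_gap: 0.239
```

Emit:
servo_tool --increments "-0.0155 -0.0015 0.0006 0; -0.03 -0.008 0.0012 0; -0.0415 -0.0185 0.0018 0; -0.049 -0.032 0.0024 0; -0.0525 -0.0475 0.003 0"

```text
t: 41.5
eef_pos: [0.5033, 0.2506, 0.1911]
ee_rot: [3.136, -0.004, 1.522]
ft_force: [13.5, 4.7, -0.2]
finger_gap: 0.241
```

Emit:
servo_tool --increments "0 0 0 0; 0 0 0 0"

```text
t: 41.7
eef_pos: [0.5032, 0.2484, 0.1911]
ee_rot: [3.137, 0.001, 1.52]
ft_force: [6.7, -3.4, 3.1]
finger_gap: 0.241
```

Emit:
servo_tool --increments "0.0015 -0.0155 0.0006 0; 0.008 -0.03 0.0012 0; 0.0185 -0.0415 0.0018 0; 0.032 -0.049 0.0024 0; 0.0475 -0.0525 0.003 0"

```text
t: 42.2
eef_pos: [0.546, 0.1965, 0.1939]
ee_rot: [-3.134, 0.001, 1.522]
ft_force: [-5.8, -0.7, 6.8]
finger_gap: 0.239
```

Emit:
servo_tool --increments "0.0155 0.0015 0.0006 0; 0.03 0.008 0.0012 0; 0.0415 0.0185 0.0018 0; 0.049 0.032 0.0024 0; 0.0525 0.0475 0.003 0"

```text
t: 42.7
eef_pos: [0.6032, 0.2418, 0.1971]
ee_rot: [3.139, 0.004, 1.518]
ft_force: [3.0, -6.2, 5.7]
finger_gap: 0.244
```

Emit:
servo_tool --increments "-0.0015 0.0155 0.0006 0; -0.008 0.03 0.0012 0; -0.0185 0.0415 0.0018 0; -0.032 0.049 0.0024 0; -0.0475 0.0525 0.003 0"

```text
t: 43.2
eef_pos: [0.5548, 0.2963, 0.2002]
ee_rot: [3.139, 0.002, 1.52]
ft_force: [5.0, -7.1, 5.9]
finger_gap: 0.243
```

Emit:
servo_tool --increments "-0.0155 -0.0015 0.0006 0; -0.03 -0.008 0.0012 0; -0.0415 -0.0185 0.0018 0; -0.049 -0.032 0.0024 0; -0.0525 -0.0475 0.003 0"

```text
t: 43.7
eef_pos: [0.5032, 0.2506, 0.2031]
ee_rot: [3.136, -0.004, 1.522]
ft_force: [11.6, 4.3, 0.4]
finger_gap: 0.238
```

Emit:
servo_tool --increments "0 0 0 0; 0 -0.002 0 0; 0 -0.004 0 0; 0 -0.004 0 0"

```text
t: 44.1
eef_pos: [0.5032, 0.2482, 0.2032]
ee_rot: [3.137, -0.007, 1.522]
ft_force: [7.5, 6.8, 2.4]
finger_gap: 0.241
```

Emit:
servo_tool --increments "0 -0.002 0 0; 0 -0.004 0 0; 0 -0.005 0 0; 0 -0.005 0 0"

```text
t: 44.5
eef_pos: [0.5032, 0.2478, 0.2032]
ee_rot: [3.136, -0.016, 1.526]
ft_force: [9.9, 17.5, -0.2]
finger_gap: 0.236
```

Emit:
servo_tool --increments "0 0.004 0 0; 0 0.007 0 0; 0 0.007 0 0"

```text
t: 44.8
eef_pos: [0.5032, 0.2484, 0.2031]
ee_rot: [3.137, -0.002, 1.522]
ft_force: [8.4, 0.8, 2.7]
finger_gap: 0.239
```

Emit:
servo_tool --increments "0 0 0 0; 0 0 0 0; 0 0 0 0; 0 0 0 0" --claw 0.05

```text
t: 45.2
eef_pos: [0.5006, 0.2471, 0.202]
ee_rot: [-3.139, 0.001, 1.521]
ft_force: [0.6, -0.1, 0.2]
finger_gap: 0.584
```

Emit:
servo_tool --increments "0 0 0.03 0; 0 0 0.07 0; 0 0 0.09 0; 0.01 -0.04 0.09 0; 0.02 -0.08 0.09 0"

```text
t: 45.7
eef_pos: [0.5215, 0.1671, 0.2941]
ee_rot: [3.14, -0.001, 1.524]
ft_force: [0.1, -0.1, -0.5]
finger_gap: 0.586
```

Emit:
servo_tool --increments "0.025 -0.041 0 0; 0.025 -0.041 -0.04 0; 0.025 -0.041 -0.09 0; 0.025 -0.041 -0.13 0; 0.025 -0.041 -0.17 0" --claw 0.045

```text
t: 46.2
eef_pos: [0.5456, 0.1257, 0.1208]
ee_rot: [-3.14, -0.0, 1.52]
ft_force: [0.3, -0.5, 0.1]
finger_gap: 0.525
```

Emit:
servo_tool --increments "0 0 -0.03 0; 0 0 -0.05 0; 0 0 -0.064 0; 0 0 -0.066 0; 0 0 -0.066 0"

```text
t: 46.7
eef_pos: [0.5467, 0.1261, 0.0573]
ee_rot: [3.141, -0.0, 1.521]
ft_force: [-0.0, 0.2, -0.0]
finger_gap: 0.523
```

Emit:
servo_tool --increments "0 0 0 0; 0 0 0 0; 0 0 0 0; 0 0 0 0; 0 0 0 0" --claw 0.0

```text
t: 47.2
eef_pos: [0.547, 0.126, 0.058]
ee_rot: [3.14, -0.0, 1.521]
ft_force: [-0.4, -1.2, 4.4]
finger_gap: 0.126
```

Emit:
servo_tool --increments "-0.0008 -0.015 0 0; -0.0018 -0.035 0 0; -0.0028 -0.055 0 0; -0.0038 -0.075 0 0; -0.0048 -0.095 0 0"

```text
t: 47.7
eef_pos: [0.5424, 0.0323, 0.0579]
ee_rot: [3.139, -0.005, 1.521]
ft_force: [0.5, 5.2, 3.4]
finger_gap: 0.126
```

Emit:
servo_tool --increments "-0.0008 -0.02 0 0; -0.0018 -0.04 0 0; -0.0025 -0.052 0 0; -0.003 -0.057 0 0; -0.003 -0.057 0 0"

```text
t: 48.2
eef_pos: [0.5395, -0.0263, 0.058]
ee_rot: [3.139, -0.001, 1.52]
ft_force: [-0.4, 1.0, 6.7]
finger_gap: 0.131
```

Emit:
servo_tool --increments "0 0 0 0; 0 0 0 0; 0 0 0 0; 0 0 0 0; 0 0 0 0" --claw 0.045

```text
t: 48.7
eef_pos: [0.5384, -0.026, 0.0566]
ee_rot: [-3.141, 0.0, 1.521]
ft_force: [1.1, -0.1, 1.1]
finger_gap: 0.527
```

Emit:
servo_tool --increments "0 0 0.04 0; 0 0 0.08 0; 0.003 0.04 0.112 0; 0.005 0.08 0.112 0; 0.005 0.086 0.112 0"

```text
t: 49.2
eef_pos: [0.5444, 0.0635, 0.1709]
ee_rot: [3.138, -0.002, 1.525]
ft_force: [0.2, -0.1, -0.9]
finger_gap: 0.528
```

Emit:
servo_tool --increments "0 0 0 0; 0 0 0 0; 0 0 0 0" --claw 0.058

```text
t: 49.5
eef_pos: [0.5432, 0.0588, 0.168]
ee_rot: [-3.14, 0.001, 1.519]
ft_force: [-0.1, 0.1, 0.2]
finger_gap: 0.678
```

```bash
python3 - <<'E'
from h import *
import pickle
s,c=snap('wrist','w6.png');st=snap('top','t6.png');ss=snap('scene','s6.png');pickle.dump((s,c,st[1],ss[1]),open('w6.pkl','wb'))
print(s['eef_pos'],s['ee_rot'],s['t'])
a=cv2.resize(c['image'][60:310,190:470],None,fx=1.6,fy=1.6,interpolation=cv2.INTER_CUBIC)
t=cv2.resize(st[1]['image'][220:320,300:380],None,fx=4,fy=4,interpolation=cv2.INTER_CUBIC)
cv2.imwrite('pics/m6.png',np.hstack([a[:400],t[:400]]))
print(a.shape,t.shape)
E
```

```text
[0.54322865 0.05880795 0.16800573] [-3.13995973e+00  6.94250663e-04  1.51936944e+00] 49.5
(400, 448, 3) (400, 320, 3)
```

View pics/m6.png

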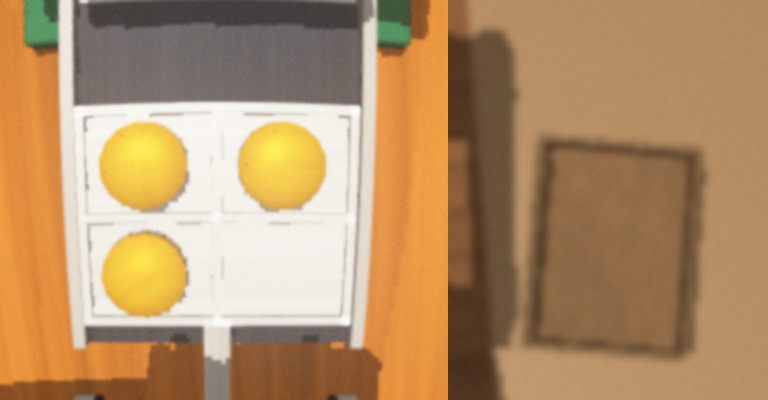

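Three buttons at crop (143,165), (282,165) and (144,273); the tray is back on the ledge. The box has been moved: its rim corners in the right pane are about (92,138), (250,152), (240,355) and (80,345).

```bash
python3 - <<'E'
from h import *
import pickle
s,c,T,S=pickle.load(open('w6.pkl','rb'))
D=lambda x,y:(300+(x+.5)/4-.5,220+(y+.5)/4-.5)
q=[atz(T,*D(*p),.04)[:2] for p in[(92,138),(252,152),(242,355),(80,345)]]
print('box',np.round(q,4),np.mean(q,0)); e=q[0]-q[3]+q[1]-q[2];print('yaw of x',np.arctan2(e[1],e[0]))
P=lambda x,y,z:watz(s,c,190+(x+.5)/1.6-.5,60+(y+.5)/1.6-.5,z)
print('tray wrist',P(216,215,.053))
for p in[(143,165),(282,165),(144,273)]:print('btn',np.round(P(*p,.06),4), 'corrected',np.round(P(*p,.06)-[.0013,.001,0],4))
E
```

```text
box [[ 0.5439 -0.1514]
 [ 0.5327 -0.2655]
 [ 0.3895 -0.2541]
 [ 0.398  -0.1405]] [ 0.46601119 -0.20288435]
yaw of x -0.07706688329197486
tray wrist [0.54472097 0.09600595 0.053     ]
btn [0.5153 0.1202 0.06  ] corrected [0.514  0.1192 0.06  ]
btn [0.5735 0.1172 0.06  ] corrected [0.5722 0.1162 0.06  ]
btn [0.5122 0.0733 0.06  ] corrected [0.5109 0.0723 0.06  ]
```

Emit:
servo_tool --increments "-0.02 0.01 0 0; -0.031 0.0125 -0.01 0; -0.031 0.0125 -0.04 0; -0.031 0.0125 -0.07 0; -0.031 0.0125 -0.095 0" --claw 0.05

```text
t: 50.15
eef_pos: [0.5121, 0.0719, 0.0725]
ee_rot: [-3.141, 0.0, 1.52]
ft_force: [-0.6, -0.4, 0.4]
finger_gap: 0.586
```

Emit:
servo_tool --increments "0 0 -0.008 0; 0 0 -0.014 0; 0 0 -0.014 0; 0 0 -0.014 0"

```text
t: 50.55
eef_pos: [0.5137, 0.0724, 0.0614]
ee_rot: [3.139, -0.0, 1.521]
ft_force: [0.2, 0.0, 0.0]
finger_gap: 0.582
```

Emit:
servo_tool --increments "0 0 0 0; 0 0 0 0; 0 0 0 0; 0 0 0 0; 0 0 0 0" --claw 0.02

```text
t: 51.05
eef_pos: [0.5138, 0.0724, 0.0621]
ee_rot: [3.138, -0.0, 1.521]
ft_force: [-1.2, -0.2, 6.2]
finger_gap: 0.399
```

Emit:
servo_tool --increments "0 0 0.03 0; 0 0 0.07 0; 0 -0.02 0.095 0; 0 -0.06 0.095 0; 0 -0.1 0.095 0"

```text
t: 51.55
eef_pos: [0.5136, -0.0282, 0.157]
ee_rot: [3.137, 0.001, 1.523]
ft_force: [0.4, 0.5, -0.8]
finger_gap: 0.389
```

Emit:
servo_tool --increments "-0.02 -0.04 0 0; -0.04 -0.08 0 0; -0.06 -0.12 -0.01 0; -0.067 -0.14 -0.03 0; -0.067 -0.1455 -0.06 0"

```text
t: 52.05
eef_pos: [0.4461, -0.1762, 0.0966]
ee_rot: [3.136, 0.003, 1.517]
ft_force: [0.1, 0.3, -0.3]
finger_gap: 0.391
```

Emit:
servo_tool --increments "0 0 -0.02 0; 0 0 -0.04 0; 0 0 -0.058 0; 0 0 -0.064 0; 0 0 -0.064 0"

```text
t: 52.55
eef_pos: [0.445, -0.1727, 0.0302]
ee_rot: [-3.14, -0.001, 1.521]
ft_force: [0.0, -0.3, -1.3]
finger_gap: 0.391
```

Emit:
servo_tool --increments "0 0 0 0; 0 0 0 0; 0 0 0 0; 0 0 0 0" --claw 0.048

```text
t: 52.95
eef_pos: [0.4461, -0.1732, 0.0317]
ee_rot: [3.14, 0.001, 1.521]
ft_force: [-0.2, -0.4, 1.0]
finger_gap: 0.561
```

Emit:
servo_tool --increments "0 0 0.03 0; 0 0 0.07 0; 0.02 0.04 0.12 0; 0.04 0.08 0.124 0; 0.06 0.12 0.124 0"

```text
t: 53.45
eef_pos: [0.5067, -0.0554, 0.1592]
ee_rot: [3.133, 0.002, 1.518]
ft_force: [1.6, 0.2, 0.6]
finger_gap: 0.56
```

Emit:
servo_tool --increments "0.01 0.05 0 0; 0.01 0.1 0 0; 0.01 0.14 0 0; 0.01 0.172 0 0; 0.01 0.172 -0.04 0" --claw 0.046

```text
t: 53.95
eef_pos: [0.5187, 0.121, 0.1212]
ee_rot: [3.127, -0.004, 1.526]
ft_force: [0.8, -0.9, -0.3]
finger_gap: 0.539
```

Emit:
servo_tool --increments "0 0 -0.01 0; 0 0 -0.03 0; 0 0 -0.03 0; 0 0 -0.03 0"

```text
t: 54.35
eef_pos: [0.5143, 0.1156, 0.0851]
ee_rot: [-3.141, 0.0, 1.52]
ft_force: [-0.0, -0.5, 0.3]
finger_gap: 0.537
```

Emit:
servo_tool --increments "0 0.001 0 0; 0 0.001 -0.012 0; 0 0.001 -0.02 0; 0 0.001 -0.026 0; 0 0.001 -0.026 0"

```text
t: 54.85
eef_pos: [0.5131, 0.1172, 0.0571]
ee_rot: [-3.139, 0.001, 1.521]
ft_force: [0.3, 0.5, 1.3]
finger_gap: 0.539
```

Emit:
servo_tool --increments "0 0 0 0; 0 0 0 0; 0 0 0 0; 0 0 0 0; 0 0 0 0" --claw 0.02

```text
t: 55.35
eef_pos: [0.5144, 0.1173, 0.0589]
ee_rot: [3.141, -0.0, 1.521]
ft_force: [-1.0, -0.3, -1.0]
finger_gap: 0.404
```

Emit:
servo_tool --increments "0 0 0.03 0; 0 0 0.07 0; 0 -0.02 0.095 0; 0 -0.06 0.095 0; 0 -0.1 0.095 0"

```text
t: 55.85
eef_pos: [0.5151, 0.0167, 0.1557]
ee_rot: [3.138, 0.0, 1.523]
ft_force: [-0.0, -0.7, -0.3]
finger_gap: 0.406
```

Emit:
servo_tool --increments "-0.014 -0.045 0 0; -0.028 -0.09 0 0; -0.042 -0.135 0 0; -0.056 -0.18 0 0; -0.07 -0.22 -0.01 0"

```text
t: 56.35
eef_pos: [0.4444, -0.2053, 0.1455]
ee_rot: [3.138, 0.002, 1.52]
ft_force: [0.8, 0.4, -0.7]
finger_gap: 0.409
```

Emit:
servo_tool --increments "-0.002 -0.026 -0.02 0; -0.002 -0.026 -0.06 0; -0.002 -0.026 -0.09 0; -0.002 -0.026 -0.108 0; -0.002 -0.026 -0.114 0"

```text
t: 56.85
eef_pos: [0.4405, -0.2277, 0.0271]
ee_rot: [-3.137, -0.003, 1.52]
ft_force: [-0.3, 0.0, -0.9]
finger_gap: 0.406
```

Emit:
servo_tool --increments "0 0 0 0; 0 0 0 0"

```text
t: 57.05
eef_pos: [0.4432, -0.2292, 0.0311]
ee_rot: [3.139, 0.001, 1.521]
ft_force: [0.4, 0.1, -1.0]
finger_gap: 0.408
```

Emit:
servo_tool --increments "0 0 0 0; 0 0 0 0; 0 0 0 0; 0 0 0 0" --claw 0.048

```text
t: 57.45
eef_pos: [0.4426, -0.2288, 0.0303]
ee_rot: [3.141, 0.001, 1.521]
ft_force: [0.4, -0.2, 0.4]
finger_gap: 0.563
```

Emit:
servo_tool --increments "0 0 0.03 0; 0 0 0.07 0; 0.02 0.04 0.12 0; 0.04 0.08 0.124 0; 0.06 0.12 0.124 0"

```text
t: 57.95
eef_pos: [0.5032, -0.1113, 0.1578]
ee_rot: [3.134, 0.002, 1.518]
ft_force: [0.8, -0.2, 0.0]
finger_gap: 0.558
```

Emit:
servo_tool --increments "0.02 0.05 0 0; 0.04 0.1 0 0; 0.06 0.15 0 0; 0.07 0.2 0 0; 0.071 0.226 0 0"

```text
t: 58.45
eef_pos: [0.5726, 0.1176, 0.1535]
ee_rot: [3.141, -0.001, 1.522]
ft_force: [0.5, -0.6, -1.4]
finger_gap: 0.562
```

Emit:
servo_tool --increments "0 0 -0.01 0; 0 0 -0.04 0; 0 0 -0.06 0; 0 0 -0.06 0; 0 0 -0.06 0"

```text
t: 58.95
eef_pos: [0.5718, 0.1139, 0.0935]
ee_rot: [-3.141, 0.0, 1.52]
ft_force: [-0.2, 0.3, 0.7]
finger_gap: 0.564
```

Emit:
servo_tool --increments "0.001 0.002 -0.01 0; 0.001 0.002 -0.022 0; 0.001 0.002 -0.03 0; 0.001 0.002 -0.034 0; 0.001 0.002 -0.034 0"

```text
t: 59.45
eef_pos: [0.5722, 0.1166, 0.0585]
ee_rot: [-3.14, 0.0, 1.521]
ft_force: [0.2, 1.1, 0.6]
finger_gap: 0.564
```

Emit:
servo_tool --increments "0 0 0 0; 0 0 0 0; 0 0 0 0; 0 0 0 0; 0 0 0 0" --claw 0.02

```text
t: 59.95
eef_pos: [0.5734, 0.1167, 0.0602]
ee_rot: [3.14, -0.0, 1.521]
ft_force: [0.1, -0.4, 1.3]
finger_gap: 0.402
```

Emit:
servo_tool --increments "0 0 0.03 0; 0 0 0.07 0; 0 -0.02 0.095 0; 0 -0.06 0.095 0; 0 -0.1 0.095 0"

```text
t: 60.45
eef_pos: [0.5736, 0.0162, 0.1563]
ee_rot: [3.138, 0.0, 1.523]
ft_force: [0.4, -0.1, -0.9]
finger_gap: 0.402
```

Emit:
servo_tool --increments "-0.015 -0.045 0 0; -0.03 -0.09 0 0; -0.045 -0.135 0 0; -0.06 -0.18 0 0; -0.075 -0.21 -0.01 0"

```text
t: 60.95
eef_pos: [0.4978, -0.1966, 0.146]
ee_rot: [3.138, 0.002, 1.519]
ft_force: [0.2, -0.5, -0.8]
finger_gap: 0.403
```

Emit:
servo_tool --increments "-0.01 -0.012 -0.02 0; -0.01 -0.012 -0.03 0; -0.01 -0.012 -0.03 0"

```text
t: 61.25
eef_pos: [0.4867, -0.2043, 0.1124]
ee_rot: [-3.138, -0.003, 1.52]
ft_force: [0.5, -0.7, -1.4]
finger_gap: 0.404
```

```bash
python3 - <<'E'
from h import *
s,c=snap('top','t7.png');print(s['eef_pos'],s['finger_gap'])
a=cv2.resize(c['image'][190:330,170:470],None,fx=2.6,fy=2.6,interpolation=cv2.INTER_CUBIC);cv2.imwrite('pics/t7c.png',a)
E
```

```text
[ 0.48674449 -0.20431     0.11237417] 0.40360815627802094
```

View pics/t7c.png

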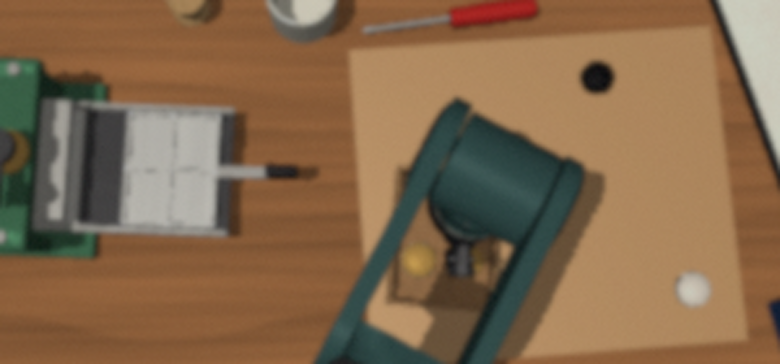

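The top view shows the tray empty on the ledge, two buttons in the box and the box unmoved since measured. Placing the third.

Emit:
servo_tool --increments "0 0 -0.03 0; 0 0 -0.055 0; 0 0 -0.07 0; 0 0 -0.08 0; 0 0 -0.08 0"

```text
t: 61.8
eef_pos: [0.4881, -0.2041, 0.0339]
ee_rot: [-3.14, -0.001, 1.523]
ft_force: [-0.3, 0.2, -0.6]
finger_gap: 0.4
```

Emit:
servo_tool --increments "0 0 0 0; 0 0 0 0; 0 0 0 0; 0 0 0 0; 0 0 0 0" --claw 0.048

```text
t: 62.3
eef_pos: [0.4882, -0.2055, 0.0352]
ee_rot: [3.141, 0.0, 1.521]
ft_force: [-0.2, 0.5, 0.0]
finger_gap: 0.563
```

Emit:
servo_tool --increments "0 0 0.03 0; 0 0 0.08 0; 0 0 0.13 0; 0 0 0.16 0; 0 -0.02 0.18 0"

```text
t: 62.8
eef_pos: [0.4891, -0.2245, 0.2191]
ee_rot: [3.136, 0.002, 1.523]
ft_force: [0.7, 0.1, -0.4]
finger_gap: 0.561
```

Emit:
servo_tool --increments "-0.04 -0.03 0 0; -0.08 -0.06 0 0; -0.12 -0.10 0 0; -0.15 -0.13 0 0; -0.18 -0.17 0 0"

```text
t: 63.3
eef_pos: [0.3062, -0.3961, 0.2152]
ee_rot: [3.141, 0.001, 1.521]
ft_force: [0.2, -0.6, -0.0]
finger_gap: 0.562
```

Emit:
servo_tool --increments "-0.01 -0.04 0 0; -0.02 -0.08 0 0; -0.03 -0.1 0 0; -0.03 -0.1 0 0; -0.03 -0.1 0 0"

```text
t: 63.8
eef_pos: [0.2778, -0.4952, 0.2143]
ee_rot: [3.141, -0.001, 1.52]
ft_force: [0.1, 0.8, 0.1]
finger_gap: 0.564
```

```bash
python3 - <<'E'
from h import *
s,c=snap('top','t8.png');_,d=snap('scene','s8.png');print(s['eef_pos'],s['t'])
z=lambda i,k:cv2.resize(i,None,fx=k,fy=k,interpolation=cv2.INTER_CUBIC)
a=z(c['image'][200:320,135:395],3);b=z(d['image'][130:350,210:470],1.0)
b=cv2.resize(d['image'][135:320,215:475],(390,240*390//338));
b2=z(c['image'][245:320,310:370],4)
H=max(b.shape[0],300);can=np.zeros((H,780,3),np.uint8);can[:b.shape[0],:390]=b;can[:300,400:640]=b2
cv2.imwrite('pics/f.png',np.vstack([a[:,:780],can])[:600]); print(a.shape,can.shape)
E
```

```text
[ 0.27778159 -0.49518777  0.21434303] 63.8
(360, 780, 3) (300, 780, 3)
```

View pics/f.png

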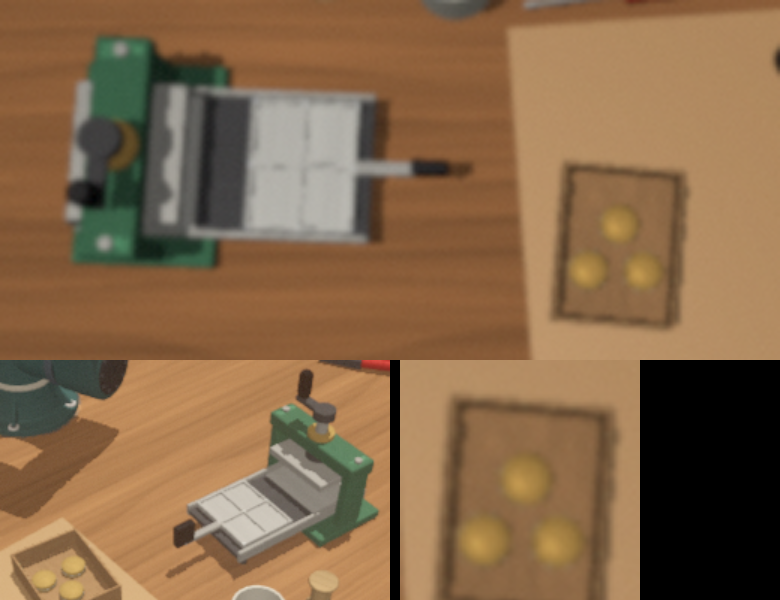

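All three buttons lie in the box, the tray is empty on the ledge, and the crank is at 0 (arm along press +y) with the platen up. Handing in.

```bash
python3 -c "
from plant import ctrl
print(ctrl.job_done())"
```

```text
the job is handed in; nothing more can be done
None
```

The job is done and handed in at about 64 s on the robot's clock. All three brass blanks that were present were trayed, pressed, and moved to the cardboard box. I left the black and white look-alikes, the mug, the spool and the screwdriver alone.

- **Loading:** The first blank landed at the edge of its pocket, so I regripped it and shifted it 3 mm. A wrist view then showed all three within 3 mm of their pocket centres. I pushed the tray until the back stop was felt, at about 16 N with no further travel.
- **Pressing:** I wound the crank from about 1.8 rad to 13.60 rad, about half a turn (3.13 rad) past the nominal contact at 10.47 rad. It stayed there for over 2.5 s.
- **Unwinding and emptying:** I wound the crank back until the top stop was felt at about 17 N, then drew the tray back to its starting place on the ledge. The box had been knocked a few centimetres aside, so I measured it again before placing the buttons.
- **Last checks:** The final pictures show three buttons in the box, the tray empty on the ledge, the platen up, and the gripper clear of everything.

**Checks that disagreed:** I had no force signal for the moment of contact, so the half turn rests on the stated geometry and the camera. The handle sank about 5 to 6 mm in the images against the 6 mm expected. Part-way down, one image tracker read about 1.3 mm where 3 mm was expected. Moving shadows spoiled it, and the handle's lower edge gave about 2.8 mm instead. The wrist and fixed cameras differed by 1 to 3 mm on positions, so I averaged them.

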